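Tighten the snack dispenser's clamp with a ratchet wrench

ROBOT

A 7-joint arm with a two-finger parallel gripper is mounted at the origin on the work surface. World frame = base frame: x ahead of the robot, y to its left, z up, the work surface at z = 0. Lengths are in m, angles in rad, forces in N, time in s.
With the tool pointing down it reaches from about 0.35 to 0.9 m from the base axis. Payload 7.2 kg.
Tool frame: the origin (TCP) lies midway between the tips of the shut fingers; the grasp point (between the pads) lies ctrl.grip_depth behind it (ctrl.grip_depth is the distance from the TCP to the grasp point, in m); z points along the fingers, y is the line along which they close (so a half turn about z gives the same grasp; the last joint's range is limited). The gripper opens to 88 mm and grips with 3 to 60 N. Pads are 20 mm wide; open, the fingers measure 115 mm over their backs; the gripper's body (75 mm by 178 mm) begins 61 mm behind the grasp point.
Start: joints at [1.167, 0.411, -0.013, 1.596, 0.006, 1.134, -0.082], TCP at [0.206, -0.59, 0.223] pointing down, gripper open.
Joint ranges: [-2.95, 2.95], [-0.29, 1.99], [-1.47, 1.44], [0.14, 2.54], [-1.03, 4.17], [0.13, 1.85], [-2.86, 2.86]. Speed limits (rad/s): [2.39, 2.39, 3.01, 3.01, 3.14, 3.14, 3.14].

INTERFACE

Orientations are given as a unit quaternion [x, y, z, w].
In Python, from plant import ctrl gives the robot as it stands.
- The arm moves only by the tool drive_tool, never from a script. Its argument "plan" is a list that holds one entry, the list of rows, each a list of 7 numbers: the shift along the world's x, y, z in mm, then the turn, a rotation vector about the world's x, y, z in rad, then the finger opening in mm, from 0 to 87.8. A call has exactly 8 rows; each row shifts and turns the commanded pose from where the row before left it; what a row does not reach is not made up. A row lasts 1/8 s, in which the tool goes at most 62.5 mm and 10.7 degrees, less where a joint would pass 70% of its speed; a pose out of reach is approached as far as the arm can. A call is refused whole if a number of a shift passes 62.5 or a number of a turn 0.188, either way. A call with a gripper value outside its range is refused whole. The fingers move at their own pace and stop on an object; "newtons" is the grip in N (left out, the last holds). Time passes only in rows, so rows that do not move let the fingers close, or fill a call up. It gives the time, the measured TCP pose, the force, the opening and the grip force at its end, in the units of the state.
- ctrl.observe(): the state, without advancing time (a new reading comes with each control period).
- ctrl.camera(name): name is "side" or "top"; returns the picture (400x640x3 uint8, blue, green, red); there is no depth.
- ctrl.get_calibration(name): a dict with "fx", "fy", "cx", "cy" (pixels), "extrinsics" (4x4, takes a point from camera to world coordinates). Camera axes: x right, y down, z forward; pixel columns grow to the right and rows downward; lengths in m; the calibration is good to about 2 mm. A picture is of the moment at which its call begins. get_calibration takes no time and is no camera call.
- ctrl.finish_job(): hands the job in; it is judged then, once.
The state is a dict: "clock": time; "joints": joint angles; "joint_vel": joint speeds; "joint_torque": joint torques, N m; "tool_pos": TCP position; "ee_rot": TCP orientation; "ft_force": force on the tool from outside, world axes, zero at the start; "wrist_torque": the same for the moment, N m; "opening": opening from 0.0 (shut) to 1.0 (fully open); "gripper_force": force on a finger pad.
Only numpy, scipy, OpenCV 4.12 (cv2) and the standard library are available. Lean on these libraries where they do the work, as an engineer would, in place of code of your own. Each camera call takes 0.05 s, during which the arm holds its last target. There are 200 camera calls.

TASK

The snack dispenser is loose on the high chair tray: take the orange-handled ratchet wrench from its teal mat, fit its ring all the way down over the yellow splined nut on the dispenser's clamp foot, and tighten the nut clockwise (seen from above) right up to its stop by swinging the wrench back and forth, letting it click back freely and leaving it on the nut until the nut is tight. Stop pushing as soon as you feel the stop, and never force the clamp. Then lift the wrench off and lay it flat on its mat again, turning the nut with the wrench only and leaving the other things on the tray where they are.

Things in the scene. Friction and masses are not known exactly. Their poses are not given: they have to be found in the camera images.
- wrench: Loose ratchet ring wrench, 130 to 200 g, lying flat on the mat. Origin: ring centre, on the underside; z up; handle along its own -x. Steel ring 60 mm outside, 43 mm hole right through, 16 mm thick; orange handle bar 20 mm wide (y), 16 mm thick (z 0 to 16 mm), x -46 to -191 mm. Works this side up: clockwise (from above) drives the nut, anticlockwise clicks over it, one click per 30 degrees.
- wrench_grip (a point): Best grip point on the handle, 115 mm along the wrench's -x from the ring centre, 8 mm above its underside; grip firmly (about 50 N). A spring pawl in the ring (at its handle side, 7 to 12 mm above the underside) reaches some 5 mm into the hole and yields to 1 to 3 N as the ring goes down over the nut; if it catches, lift and retry some 8 degrees round.
- clamp: Fixed snack dispenser with an aluminium clamp foot 12 mm thick on its -x side. Origin: on the nut's axis, at the foot's underside on the tray; z up. The foot reaches 46 mm to -x, 50 mm to each side. The dispenser, 150 mm wide, 161 mm tall, spans x 50 to 160 mm; its drawer knob is 70 mm above the tray at x 39 to 52 mm. Swing the handle about the clamp's -x direction, up to 0.65 rad to either side.
- nut_seat (a point): On the nut's axis at the top face of the clamp foot: the wrench's origin lies here when the ring is fully seated. Same axes as the clamp.
- nut (a joint): Angle of the yellow splined nut (rad), growing clockwise seen from above. Starts at 0 to 0.7; hard stop at 2.8, where it must be left (above 2.72). Takes 2 to 6 N at the wrench's grip point to turn, stays where left. 41 mm across, 28 mm high above the foot; 12 splines, tapered over the top 11 mm as a lead-in; seated ring play 1 mm. Never push the handle with over 15 N.
- mat: Fixed teal silicone mat 250 x 120 x 3 mm, long side along x, on the tray, left or right of the dispenser. Origin: centre of its underside, which lies on the tray.
- tray: Fixed sage green high chair tray, 540 x 860 mm, its top 18 mm above the table (origin: centre of the underside on the table), with a rim up to 30 mm.
- bowl: Loose white ceramic bowl, 124 mm across, 50 mm high, left or right of the dispenser on the side away from the mat; leave alone. Origin: centre of the underside.
- spoon: Loose coral silicone spoon, 140 mm long, between the bowl and the robot; leave alone.
- cup: Loose clear plastic cup, 68 mm across, 85 mm high, at a far corner of the tray; leave alone. Origin: centre of the underside.
- toy_car: Loose wooden toy car, 85 x 50 x 50 mm, at the other far corner of the tray; leave alone. Origin: centre of the underside.
- nut_mark (a point): Point level with the nut's top, in line with the longer end of its black bar, 15 mm from its axis; turns with the nut.

How it is judged:
On the way, in this order (a step that is already met when the one before it is completed fails the run):
1. the wrench's ring is fully seated on the nut (horizontal distance between wrench and nut_seat below 0.004 m and z of wrench in the frame of nut_seat below 0.005 m and angle between wrench's own z axis and vertical below 0.12 rad), for 0.2 s.
2. the nut is tight against its stop, the wrench still on it (all of step 1 and value of joint nut above 2.72 rad), for 0.1 s.
At the end, for the whole second after the job is handed in: The nut is above 2.72 rad (stop at 2.8); the wrench lies released, at rest and flat (0.08 rad, same side up) on the mat: ring centre and grip point within 50 mm of its long centre line, ring centre within 125 mm and grip point within 100 mm of its middle (value of joint nut above 2.72 rad and horizontal distance between wrench_grip and mat below 0.1 m and y of wrench_grip in the frame of mat between -0.05 and 0.05 m and y of wrench in the frame of mat between -0.05 and 0.05 m and x of wrench in the frame of mat between -0.125 and 0.125 m and z of wrench in the frame of mat below 0.008 m and angle between wrench's own z axis and vertical below 0.08 rad and linear speed of wrench below 0.02 m/s); the robot touches nothing.
It fails at once if the wrench leaves the nut after it has begun to turn (about half a radian) and before it is tight (distance of nut_mark from where it was at the start of the episode above 0.008 m and value of joint nut below 2.66 rad and (z of wrench in the frame of nut_seat above 0.016 m or horizontal distance between wrench and nut_seat above 0.012 m)).
It fails at once if the wrench forces the clamp or nut with more than 260 N, summed over its contacts (some 16 N at the grip point) (contact force between wrench and clamp above 260 N).
It fails at once if the robot itself pushes on the clamp, nut or dispenser (contact force between any of the arm, the fingers and clamp above 3 N).
It fails at once if a bystander on the tray is moved more than 20 mm, or the bowl or cup is tipped (distance of any of bowl, spoon, cup, toy_car from where it was at the start of the episode above 0.02 m or angle between any of bowl, cup's own z axis and vertical above 0.4 rad).
It also fails if it takes over 72 s, if anything falls off the work surface, if the arm or the gripper's body presses on something with over 40 N, if the wrist force passes 120 N, or if a joint passes its speed limit or range.

## Working session

There is one attempt and no reset: what is moved stays moved. The work goes in short steps, Python scripts to look and compute and a tool call to move; the robot and the scene stay as the last step left them, time stands still between calls to the robot, and variables do not carry over. Pictures are saved under pics/ and viewed, at most 10 in all, crops included, and the job is handed in when it is done.

Besides the shell and the picture viewer there is one more tool, called after "Emit:" by a JSON object that holds its "name" and its "arguments", one argument or row to a line. drive_tool: Moves the arm, as the interface text tells. Its arguments: {"type":"object","properties":{"plan":{"type":"array","items":{"type":"array","items":{"type":"array","items":{"type":"number"}}}},"newtons":{"type":"number"}},"required":["plan"]}

```bash
mkdir -p pics; ls; python3 - <<'E'
from plant import ctrl
import cv2,numpy as np
for n in("top","side"):
    cv2.imwrite(f"pics/{n}0.png",ctrl.camera(n)); c=ctrl.get_calibration(n); print(n,c["fx"],c["fy"],c["cx"],c["cy"]);print(np.round(c["extrinsics"],4))
print(ctrl.grip_depth); s=ctrl.observe()
for k in s: print(k,np.round(s[k],3))
E
```

```text
pics
top 437.0057916520866 437.0057916520866 320.97755327099964 200.6150984892709
[[ 0.014  -0.9934  0.1139  0.4667]
 [-0.9999 -0.0142 -0.0013 -0.0064]
 [ 0.0029 -0.1138 -0.9935  1.0947]
 [ 0.      0.      0.      1.    ]]
side 470.71035250452917 470.71035250452917 323.50218080858326 202.33918503487138
[[ 0.999  -0.0405  0.0173  0.5418]
 [-0.041  -0.7115  0.7015 -0.6908]
 [-0.0161 -0.7015 -0.7125  0.7701]
 [ 0.      0.      0.      1.    ]]
0.0187
clock 0.1
joints [ 1.167  0.412 -0.013  1.597  0.006  1.134 -0.082]
joint_vel [-0.    -0.001 -0.    -0.001  0.    -0.001 -0.   ]
joint_torque [ 3.0000e-03 -5.8910e+01  6.4400e-01 -2.9171e+01 -5.4000e-02  1.4000e-02
  0.0000e+00]
tool_pos [ 0.206 -0.59   0.222]
ee_rot [ 0.986  0.167 -0.    -0.001]
ft_force [-0.039  0.508  0.108]
wrist_torque [-0.054  0.03  -0.   ]
gripper_force 0.0
opening 1.001
```

View pics/top0.png

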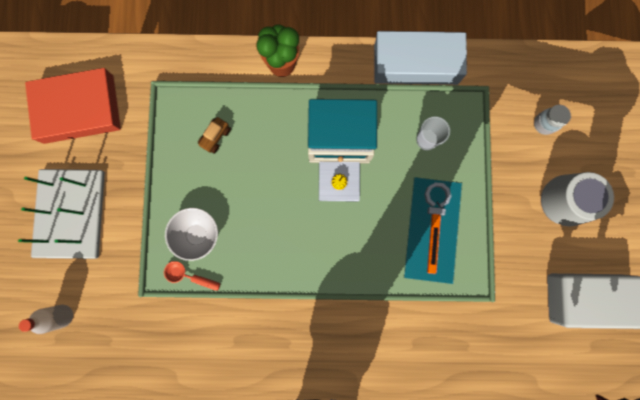

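View pics/side0.png

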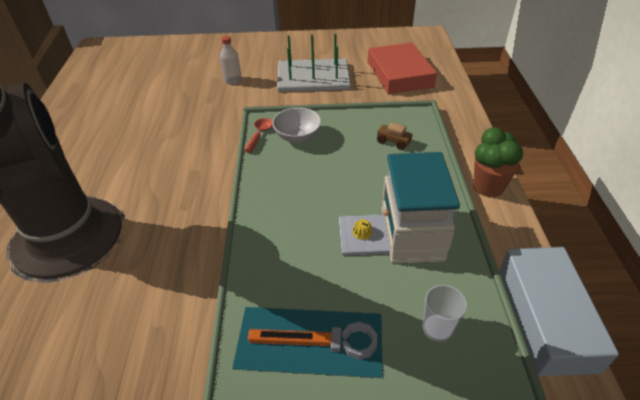

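The top view shows the wrench on the mat at right (ring about (437,195), handle to (433,272)), the nut at (340,181) on its foot, and the bowl and spoon on the left. The side view shows the ring at (360,341) and the nut at (363,229).

```bash
cat > h.py <<'E'
from plant import ctrl
import cv2,numpy as np
def cast(n,u,v,z):
    c=ctrl.get_calibration(n);E=np.array(c["extrinsics"])
    d=E[:3,:3]@np.array([(u-c["cx"])/c["fx"],(v-c["cy"])/c["fy"],1.]);o=E[:3,3]
    return (o+d*(z-o[2])/d[2])[:2]
def ray(n,u,v):
    c=ctrl.get_calibration(n);E=np.array(c["extrinsics"])
    d=E[:3,:3]@np.array([(u-c["cx"])/c["fx"],(v-c["cy"])/c["fy"],1.]);return E[:3,3],d/np.linalg.norm(d)
def tri(a,b):
    A=np.zeros((3,3));B=np.zeros(3)
    for o,d in(a,b):
        P=np.eye(3)-np.outer(d,d);A+=P;B+=P@o
    return np.linalg.solve(A,B)
def mask(img,lo,hi,box=None):
    m=cv2.inRange(cv2.cvtColor(img,cv2.COLOR_BGR2HSV),lo,hi)
    if box:
        k=np.zeros_like(m);k[box[1]:box[3],box[0]:box[2]]=1;m=m*k
    return m
def big(m):
    return max(cv2.findContours(m,cv2.RETR_EXTERNAL,cv2.CHAIN_APPROX_NONE)[0],key=cv2.contourArea)
E
python3 - <<'E'
from h import *
im={n:cv2.imread(f"pics/{n}0.png") for n in("top","side")}
B={"top":dict(o=(400,170,465,285),n=(320,165,360,200),m=(395,170,470,290),f=(310,155,370,210)),"side":dict(o=(240,315,345,355),n=(345,210,385,245),m=(230,300,390,380),f=(330,205,390,265))}
for n in im:
    b=B[n]
    o=big(mask(im[n],(3,150,80),(18,255,255),b["o"]))
    P=np.array([cast(n,*p,0.035) for p in o[:,0]])
    (c,s,a)=cv2.minAreaRect((P*1000).astype(np.float32));print(n,"orange",np.round(c),np.round(s),a)
    y=mask(im[n],(20,120,80),(35,255,255),b["n"]);q=np.argwhere(y)
    (u,v),r=cv2.minEnclosingCircle(q[:,::-1].astype(np.float32));print(" nut px",u,v,r,q.mean(0)[::-1],"@z.05",cast(n,u,v,.05))
    m=big(mask(im[n],(80,80,20),(100,255,255),b["m"]))
    P=np.array([cast(n,*p,0.021) for p in cv2.convexHull(m)[:,0]]);print(" mat",cv2.minAreaRect((P*1000).astype(np.float32)))
    g=mask(im[n],(0,0,110),(179,70,255),b["f"]);P=np.array([cast(n,*p,0.03) for p in big(g)[:,0]]);print(" foot",cv2.minAreaRect((P*1000).astype(np.float32)))
    hsv=mask(im[n],(0,0,40),(179,75,255),b["m"]);gc=big(hsv);P=np.array([cast(n,*p,0.035) for p in gc[:,0]])*1000
    print(" grey",cv2.minEnclosingCircle(P.astype(np.float32)),cv2.boundingRect(gc))
a=cv2.resize(im["top"][155:285,310:465],None,fx=5,fy=4.5,interpolation=cv2.INTER_CUBIC)[:585]
b=im["side"][205:365,240:400]
cv2.imwrite("pics/c1.png",cv2.resize(im["top"][165:285,315:465],None,fx=5,fy=5,interpolation=cv2.INTER_CUBIC))
cv2.imwrite("pics/c2.png",cv2.resize(b,None,fx=3.7,fy=3.7,interpolation=cv2.INTER_CUBIC))
E
```

```text
top orange [ 489. -281.] [ 21. 143.] 84.64702606201172
 nut px 338.8461608886719 181.38461303710938 7.914210319519043 [338.98461538 181.46153846] @z.05 [ 0.63390921 -0.05034077]
 mat ((522.5621948242188, -283.7646179199219), (119.6384506225586, 249.4386444091797), 83.73448181152344)
 foot ((636.0697021484375, -53.18738555908203), (134.6569366455078, 146.4805145263672), 0.8391961455345154)
 grey ((523.864013671875, -279.36334228515625), 172.06980895996094) (395, 170, 75, 120)
side orange [ 487. -287.] [ 25. 141.] 84.58909606933594
 nut px 362.2069091796875 229.10345458984375 10.1056547164917 [362.11       229.28666667] @z.05 [ 0.63460376 -0.06244623]
 mat ((521.9187622070312, -286.2113037109375), (119.46054077148438, 248.76779174804688), 83.68658447265625)
 foot ((631.8171997070312, -54.76427459716797), (160.8871307373047, 125.04010009765625), 86.95194244384766)
 grey ((520.3243408203125, -276.3070983886719), 157.3762664794922) (230, 300, 160, 80)
```

View pics/c1.png

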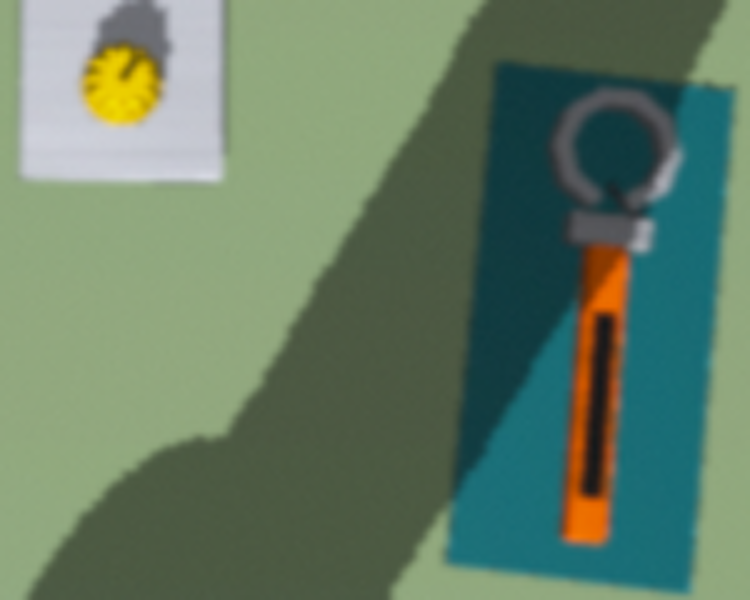

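```bash
python3 - <<'E'
from h import *
print("nut tri",tri(ray("top",338.9,181.4),ray("side",362.2,229.1)))
print("nut top@.044",cast("top",338.9,181.4,.044),"side@.044",cast("side",362.2,229.1,.044))
print("foot L,R corners",cast("top",319,201,.03),cast("top",359.6,201.4,.03))
print("ring top",cast("top",438,194.6,.036),"side",cast("side",361,340.5,.036))
im=cv2.imread("pics/side0.png")
g=mask(im,(0,0,40),(179,75,255),(330,315,390,368));print(cv2.boundingRect(g))
E
```

```text
nut tri [ 0.63612623 -0.0510206   0.0368879 ]
nut top@.044 [ 0.63483331 -0.05072457] side@.044 [ 0.635364   -0.05720056]
foot L,R corners [ 0.58774768 -0.00297085] [ 0.58818746 -0.1025468 ]
ring top [ 0.60697754 -0.29360884] side [ 0.60963337 -0.30015428]
(330, 315, 60, 53)
```

View pics/c2.png

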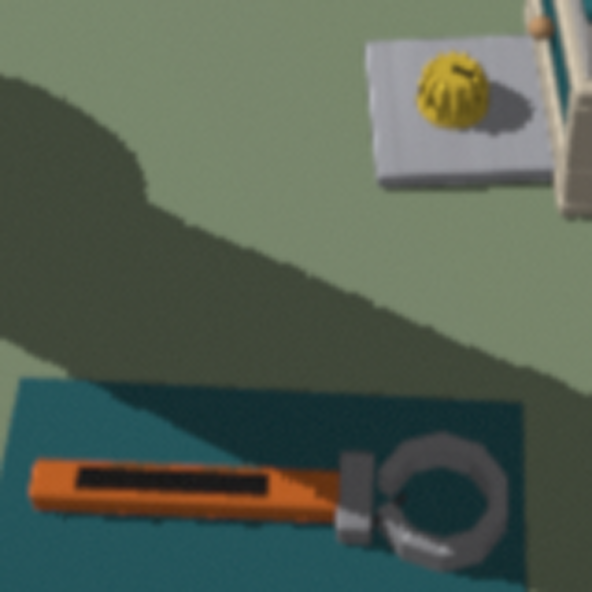

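The side crop shows the foot with its nut and bar, and the wrench flat on the mat with the handle to the left. Nut is about (0.634,-0.052), ring about (0.607,-0.294), grip point about (0.4925,-0.283).

Emit:
{"name": "drive_tool", "arguments": {
  "plan": [
    [[35.8,38.4,-12.5,0,0,-0.054,87.8],[35.8,38.4,-12.5,0,0,-0.054,87.8],[35.8,38.4,-12.5,0,0,-0.054,87.8],[35.8,38.4,-12.5,0,0,-0.054,87.8],[35.8,38.4,-12.5,0,0,-0.054,87.8],[35.8,38.4,-12.5,0,0,-0.054,87.8],[35.8,38.4,-12.5,0,0,-0.054,60],[35.8,38.4,-12.5,0,0,-0.054,60]]
  ],
  "newtons": 50
}}

```text
clock: 1.1
tool_pos: [0.4931, -0.2816, 0.122]
ee_rot: [0.999, -0.049, -0.0, -0.0]
ft_force: [-0.2, -0.5, 0.5]
opening: 0.811
gripper_force: 0.0
```

Emit:
{"name": "drive_tool", "arguments": {
  "plan": [
    [[0,-1,-30,0,0,0,60],[0,0,-30,0,0,0,60],[0,0,-25,0,0,0,60],[0,0,-13,0,0,0,50],[0,0,0,0,0,0,30],[0,0,0,0,0,0,10],[0,0,0,0,0,0,10],[0,0,0,0,0,0,10]]
  ],
  "newtons": 50
}}

```text
clock: 2.1
tool_pos: [0.4929, -0.2841, 0.0256]
ee_rot: [0.999, -0.048, 0.001, 0.0]
ft_force: [-0.9, 0.9, 3.7]
opening: 0.222
gripper_force: 50.0
```

```bash
python3 -c "
from h import *
print(ctrl.observe()['tool_pos'],ctrl.observe()['opening'],ctrl.observe()['gripper_force'])"
```

```text
[ 0.49290911 -0.28405494  0.02557381] 0.22238249420632886 49.99278366565704
```

Emit:
{"name": "drive_tool", "arguments": {
  "plan": [
    [[0,0,15,0,0,0,10],[0,0,30,0,0,0,10],[0,0,12,0,0,0,10],[11.5,41.8,0,0,0,0.1735,10],[11.5,41.8,0,0,0,0.1735,10],[11.5,41.8,0,0,0,0.1735,10],[11.5,41.8,0,0,0,0.1735,10],[0,0,0,0,0,0,10]]
  ]
}}

```text
clock: 3.1
tool_pos: [0.5392, -0.1123, 0.0818]
ee_rot: [0.955, 0.298, 0.001, -0.001]
ft_force: [-0.2, -0.5, -2.1]
opening: 0.221
gripper_force: 50.0
```

```bash
python3 - <<'E'
from h import *
im={n:ctrl.camera(n) for n in("top","side")}
t=cv2.resize(im["top"][150:270,290:410],None,fx=4,fy=4,interpolation=cv2.INTER_CUBIC)
s=cv2.resize(im["side"][150:300,290:390],None,fx=3.2,fy=3.2,interpolation=cv2.INTER_CUBIC)
cv2.imwrite("pics/a.png",np.hstack([t,s])); 
for n in im: cv2.imwrite(f"pics/{n}1.png",im[n])
s=ctrl.observe();print(s["tool_pos"],s["ee_rot"],s["ft_force"])
E
```

```text
[ 0.5381234  -0.1168235   0.08161072] [ 9.55726506e-01  2.94256308e-01 -2.35276767e-04  1.26094965e-04] [-0.21735229 -1.60571534 -1.22382893]
```

View pics/a.png

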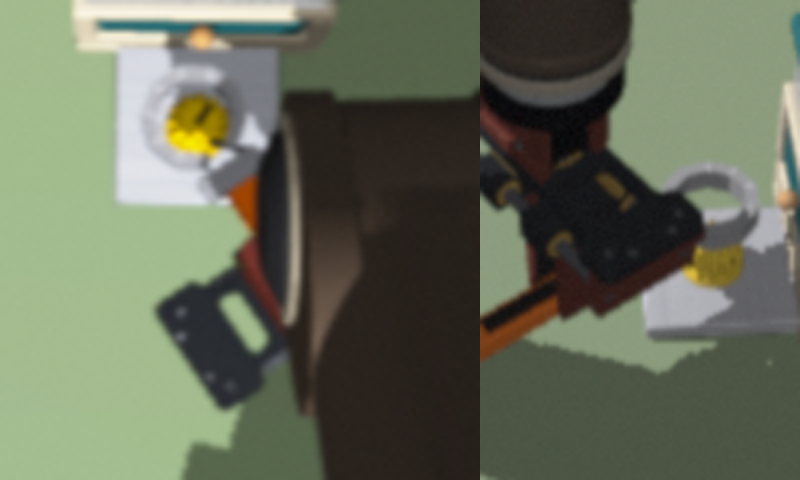

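The ring hangs nearly centred above the nut in the top crop (ring about (338,179), nut about (339,181) in raw pixels). I'll zoom in with more contrast.

```bash
python3 - <<'E'
from h import *
im=cv2.imread("pics/top1.png")[160:205,318:363]
g=cv2.createCLAHE(4,(2,2)).apply(cv2.cvtColor(im,cv2.COLOR_BGR2GRAY))
b=cv2.resize(g,None,fx=12,fy=12,interpolation=cv2.INTER_CUBIC);b=cv2.cvtColor(b,cv2.COLOR_GRAY2BGR)
c=ctrl.get_calibration("top");E=np.linalg.inv(np.array(c["extrinsics"]))
def pr(p):
    q=E[:3,:3]@p+E[:3,3];return np.array([c["fx"]*q[0]/q[2]+c["cx"],c["fy"]*q[1]/q[2]+c["cy"]])
for k in range(0,540,60): cv2.putText(b,str(k),(k,10),0,.35,(0,0,255),1);cv2.putText(b,str(k),(0,k),0,.35,(0,0,255),1)
print("pred ring top centre crop px",(pr(np.array([.6332,-.0521,.093]))-[318,160]+.5)*12,"radius",30*437/1.01*.012)
print("pred nut top centre",(pr(np.array([.634,-.052,.058]))-[318,160]+.5)*12,"px per mm",pr(np.array([.634,-.053,.093]))-pr(np.array([.634,-.052,.093])))
cv2.imwrite("pics/b.png",b)
E
```

```text
pred ring top centre crop px [274.9003209  231.34138645] radius 155.76237623762378
pred nut top centre [266.19290233 255.9850574 ] px per mm [0.43076234 0.00616456]
```

View pics/b.png

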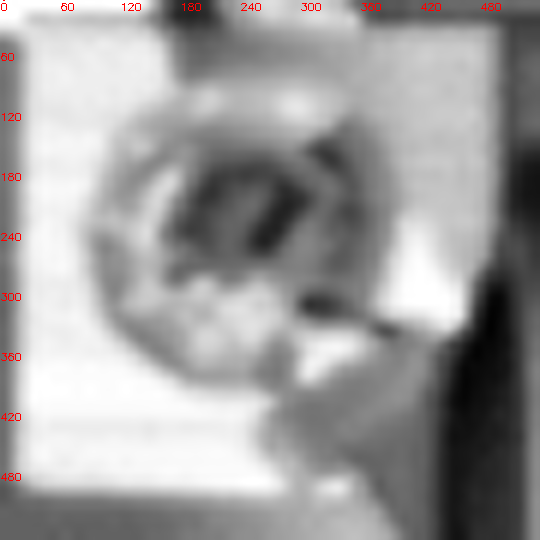

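The enhanced crop puts the ring centre at about (243,238), against a predicted (275,231). The ring is therefore about 4.5 mm too far to +y and 2 mm short in x, so I'll correct and lower gently.

Emit:
{"name": "drive_tool", "arguments": {
  "plan": [
    [[2,-4.5,-5,0,0,0,10],[0,0,-6,0,0,0,10],[0,0,-4,0,0,0,10],[0,0,-3,0,0,0,10],[0,0,-2,0,0,0,10],[0,0,-2,0,0,0,10],[0,0,-2,0,0,0,10],[0,0,0,0,0,0,10]]
  ]
}}

```text
clock: 4.2
tool_pos: [0.5403, -0.1212, 0.0575]
ee_rot: [0.956, 0.295, -0.0, -0.0]
ft_force: [0.7, 0.8, -2.7]
opening: 0.224
gripper_force: 50.0
```

```bash
python3 - <<'E'
from h import *
im=ctrl.camera("top");cv2.imwrite("pics/top2.png",im);sd=ctrl.camera("side");cv2.imwrite("pics/side2.png",sd)
t=cv2.resize(im[155:210,313:368],None,fx=9,fy=9,interpolation=cv2.INTER_CUBIC)
s=cv2.resize(sd[205:260,340:370],None,fx=9,fy=9,interpolation=cv2.INTER_CUBIC)
cv2.imwrite("pics/c.png",np.hstack([t,s]))
s=ctrl.observe();print(s["tool_pos"],s["ee_rot"],s["ft_force"])
E
```

```text
[ 0.54038908 -0.12118921  0.05771997] [9.55655259e-01 2.94487727e-01 4.89198351e-05 4.33797843e-05] [ 0.1972109   0.21449335 -1.75225264]
```

View pics/c.png

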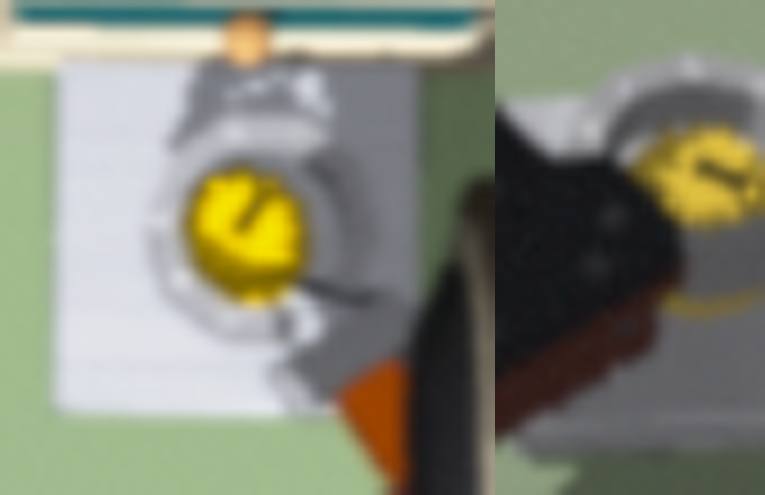

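In this crop the hole spans u about 183–345 while the nut is centred at about 247, so the ring is now about 4 mm too far to -y. That matches the kinematics, so I'll undo the y correction and lower further in small steps.

Emit:
{"name": "drive_tool", "arguments": {
  "plan": [
    [[-0.5,2.2,0,0,0,0,10],[-0.5,2.3,0,0,0,0,10],[0,0,0,0,0,0,10],[0,0,-2,0,0,0,10],[0,0,-2,0,0,0,10],[0,0,-2,0,0,0,10],[0,0,0,0,0,0,10],[0,0,0,0,0,0,10]]
  ]
}}

```text
clock: 5.3
tool_pos: [0.5393, -0.1167, 0.0516]
ee_rot: [0.956, 0.294, -0.0, -0.0]
ft_force: [0.1, 0.1, -2.3]
opening: 0.226
gripper_force: 50.0
```

```bash
python3 - <<'E'
from h import *
im=ctrl.camera("top");cv2.imwrite("pics/top3.png",im);sd=ctrl.camera("side");cv2.imwrite("pics/side3.png",sd)
t=cv2.resize(im[160:205,318:363],None,fx=11,fy=11,interpolation=cv2.INTER_CUBIC)
s=cv2.resize(sd[205:250,340:367+5],None,fx=9,fy=11,interpolation=cv2.INTER_CUBIC)
cv2.imwrite("pics/d.png",np.hstack([t,s]))
s=ctrl.observe();print(s["tool_pos"],s["ee_rot"],s["ft_force"],s["wrist_torque"])
E
```

```text
[ 0.53936203 -0.11671412  0.05168294] [9.55663568e-01 2.94460770e-01 8.85708401e-06 2.04576381e-05] [ 0.43145683  0.089723   -1.94411458] [-0.00805021  0.00284428  0.01769571]
```

View pics/d.png

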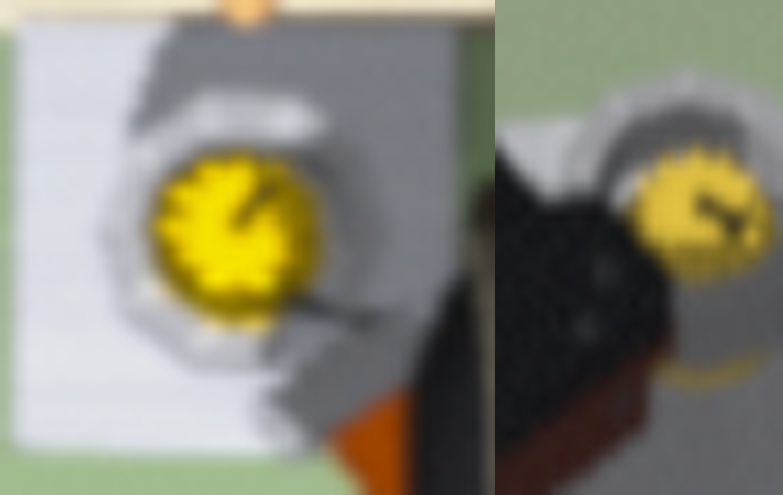

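The ring now sits centred around the nut (ring about (242,230), nut about (238,238) in the crop). I'll go on down.

Emit:
{"name": "drive_tool", "arguments": {
  "plan": [
    [[0,0,-2,0,0,0,10],[0,0,-2,0,0,0,10],[0,0,-2,0,0,0,10],[0,0,-2,0,0,0,10],[0,0,-2,0,0,0,10],[0,0,0,0,0,0,10],[0,0,0,0,0,0,10],[0,0,0,0,0,0,10]]
  ]
}}

```text
clock: 6.4
tool_pos: [0.5396, -0.1168, 0.0418]
ee_rot: [0.956, 0.294, 0.0, 0.0]
ft_force: [1.5, -0.3, 0.2]
opening: 0.222
gripper_force: 50.0
```

Emit:
{"name": "drive_tool", "arguments": {
  "plan": [
    [[0,0,-2,0,0,0,10],[0,0,-2,0,0,0,10],[0,0,-1,0,0,0,10],[0,0,-1,0,0,0,10],[0,0,-1,0,0,0,10],[0,0,0,0,0,0,10],[0,0,0,0,0,0,10],[0,0,0,0,0,0,10]]
  ]
}}

```text
clock: 7.4
tool_pos: [0.5396, -0.1166, 0.0347]
ee_rot: [0.956, 0.295, 0.0, 0.0]
ft_force: [4.1, -0.4, 2.6]
opening: 0.223
gripper_force: 50.0
```

Emit:
{"name": "drive_tool", "arguments": {
  "plan": [
    [[0.4,0,-0.5,0,0,0,10],[0.4,0,-0.5,0,0,0,10],[0,0,-0.5,0,0,0,10],[0,0,0,0,0,0,10],[0,0,0,0,0,0,10],[0,0,0,0,0,0,10],[0,0,0,0,0,0,10],[0,0,0,0,0,0,10]]
  ]
}}

```text
clock: 8.4
tool_pos: [0.5399, -0.1167, 0.0331]
ee_rot: [0.956, 0.294, -0.0, -0.0]
ft_force: [0.3, -0.8, 2.6]
opening: 0.223
gripper_force: 50.0
```

```bash
python3 - <<'E'
from h import *
s=ctrl.observe();print(s["tool_pos"],s["ee_rot"],s["ft_force"],s["wrist_torque"])
E
```

```text
[ 0.5399201  -0.11669919  0.03307725] [ 9.55655046e-01  2.94488359e-01 -1.92950348e-04 -5.07636256e-05] [ 0.3464721  -0.80206211  2.59679065] [ 0.09620676 -0.33268263 -0.06222285]
```

```bash
python3 - <<'E'
import numpy as np
for R in(115,):
    f=.6-.075*np.arange(17);p=-R*np.c_[np.cos(f),np.sin(f)]
    for a,d in zip(f[1:],np.diff(p,axis=0)): print(round(a,3),np.round(d,2))
E
```

```text
0.525 [-4.6   7.29]
0.45 [-4.04  7.62]
0.375 [-3.46  7.9 ]
0.3 [-2.86  8.14]
0.225 [-2.24  8.33]
0.15 [-1.61  8.47]
0.075 [-0.97  8.57]
0.0 [-0.32  8.62]
-0.075 [0.32 8.62]
-0.15 [0.97 8.57]
-0.225 [1.61 8.47]
-0.3 [2.24 8.33]
-0.375 [2.86 8.14]
-0.45 [3.46 7.9 ]
-0.525 [4.04 7.62]
-0.6 [4.6  7.29]
```

Emit:
{"name": "drive_tool", "arguments": {
  "plan": [
    [[0,0,-0.5,0,0,0,10],[0,0,-0.5,0,0,0,10],[0,0,0,0,0,0,10],[-2.4,3.6,0,0,0,-0.0375,10],[-2.3,3.6,0,0,0,-0.0375,10],[0,0,0,0,0,0,10],[0,0,0,0,0,0,10],[0,0,0,0,0,0,10]]
  ]
}}

```text
clock: 9.4
tool_pos: [0.5357, -0.1098, 0.0325]
ee_rot: [0.966, 0.258, 0.0, 0.0]
ft_force: [-0.5, -1.0, 6.3]
opening: 0.223
gripper_force: 50.0
```

```bash
cat > s.py <<'E'
from h import *
s=ctrl.observe();q=s["ee_rot"];f=2*np.arctan2(q[1],q[0]);F=np.array(s["ft_force"])
print("phi",round(f,4),"tool",np.round(s["tool_pos"],4),"centre",np.round(np.array(s["tool_pos"][:2])+.115*np.array([np.cos(f),np.sin(f)]),4),"Ftan(+cw resist)",round(F@[np.sin(f),-np.cos(f),0],2),"Frad",round(F@[np.cos(f),np.sin(f),0],2),"F",np.round(F,2),"T",np.round(s["wrist_torque"],2))
E
python3 s.py
```

```text
phi 0.5229 tool [ 0.5357 -0.1098  0.0325] centre [ 0.6353 -0.0524] Ftan(+cw resist) 0.61 Frad -0.91 F [-0.48 -0.98  6.33] T [-0.12 -0.34  0.05]
```

Emit:
{"name": "drive_tool", "arguments": {
  "plan": [
    [[-4.0,7.6,0.5,0,0,-0.075,10],[-3.5,7.9,0,0,0,-0.075,10],[-2.9,8.1,0,0,0,-0.075,10],[-2.2,8.3,0,0,0,-0.075,10],[-1.6,8.5,0,0,0,-0.075,10],[-1.0,8.6,0,0,0,-0.075,10],[0,0,0,0,0,0,10],[0,0,0,0,0,0,10]]
  ]
}}

```text
clock: 10.4
tool_pos: [0.5202, -0.0608, 0.0326]
ee_rot: [0.999, 0.037, -0.0, 0.0]
ft_force: [-0.2, -0.6, 2.3]
opening: 0.222
gripper_force: 50.0
```

```bash
python3 s.py
```

```text
phi 0.0745 tool [ 0.5202 -0.0608  0.0326] centre [ 0.6349 -0.0522] Ftan(+cw resist) 0.59 Frad -0.2 F [-0.15 -0.6   2.28] T [ 0.01 -0.44  0.  ]
```

Emit:
{"name": "drive_tool", "arguments": {
  "plan": [
    [[-0.3,8.6,0,0,0,-0.075,10],[0.3,8.6,0,0,0,-0.075,10],[1.0,8.6,0,0,0,-0.075,10],[1.6,8.5,0,0,0,-0.075,10],[2.2,8.3,0,0,0,-0.075,10],[2.9,8.1,0,0,0,-0.075,10],[3.5,7.9,0,0,0,-0.075,10],[4.0,7.6,0,0,0,-0.075,10]]
  ]
}}

```text
clock: 11.4
tool_pos: [0.5346, 0.0058, 0.0326]
ee_rot: [0.965, -0.261, -0.001, 0.0]
ft_force: [-3.2, 0.1, 5.8]
opening: 0.22
gripper_force: 50.1
```

```bash
python3 s.py; python3 - <<'E'
from h import *
im=ctrl.camera("top");cv2.imwrite("pics/top4.png",im);sd=ctrl.camera("side");cv2.imwrite("pics/side4.png",sd)
t=cv2.resize(im[160:205,318:363],None,fx=11,fy=11,interpolation=cv2.INTER_CUBIC)
s=cv2.resize(sd[205:250,335:372],None,fx=8,fy=11,interpolation=cv2.INTER_CUBIC)
cv2.imwrite("pics/e.png",np.hstack([t,s]))
E
```

```text
phi -0.5276 tool [0.5346 0.0058 0.0326] centre [ 0.634  -0.0521] Ftan(+cw resist) 1.52 Frad -2.8 F [-3.18  0.1   5.77] T [-0.07  0.19  0.28]
```

View pics/e.png

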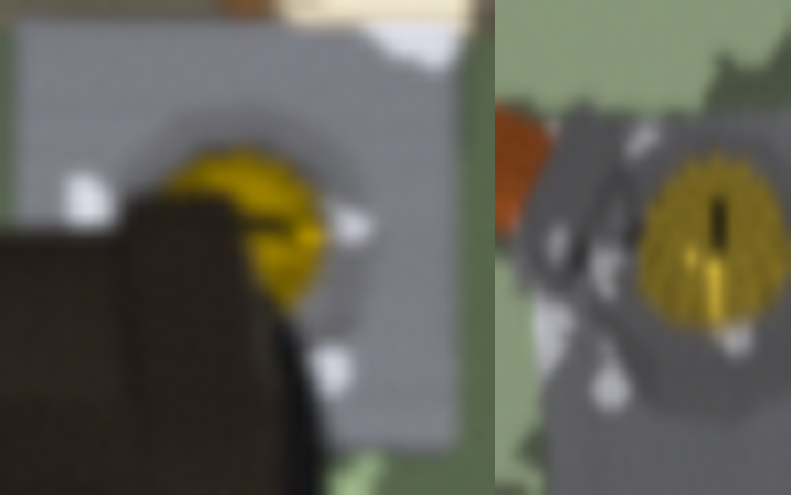

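The bar on the nut has turned from up-right to slightly below right, about 0.9 rad clockwise, and the ring is still fully down. Next is the return swing.

```bash
python3 - <<'E'
import numpy as np
f=-.525+.1425*np.arange(9);p=-115*np.c_[np.cos(f),np.sin(f)]
print(np.round(np.c_[f[1:],np.diff(p,axis=0)],2).tolist())
E
```

```text
[[-0.38, -7.18, -14.72], [-0.24, -5.01, -15.59], [-0.1, -2.75, -16.14], [0.04, -0.43, -16.37], [0.19, 1.9, -16.26], [0.33, 4.19, -15.83], [0.47, 6.4, -15.07], [0.61, 8.47, -14.01]]
```

Emit:
{"name": "drive_tool", "arguments": {
  "plan": [
    [[-7.5,-14.7,0,0,0,0.1425,10],[-5.0,-15.6,0,0,0,0.1425,10],[-2.7,-16.1,0,0,0,0.1425,10],[-0.4,-16.4,0,0,0,0.1425,10],[1.9,-16.3,0,0,0,0.1425,10],[4.2,-15.8,0,0,0,0.1425,10],[6.4,-15.1,0,0,0,0.1425,10],[8.5,-14.0,0,0,0,0.1425,10]]
  ]
}}

```text
clock: 12.5
tool_pos: [0.5408, -0.1184, 0.0328]
ee_rot: [0.953, 0.304, 0.0, -0.0]
ft_force: [0.2, 2.6, 5.0]
opening: 0.225
gripper_force: 50.0
```

```bash
python3 s.py; python3 -c "
from h import *
cv2.imwrite('pics/top5.png',ctrl.camera('top'))"; python3 s.py
```

```text
phi 0.6187 tool [ 0.5408 -0.1184  0.0328] centre [ 0.6345 -0.0517] Ftan(+cw resist) -1.95 Frad 1.7 F [0.25 2.58 4.98] T [ 0.72 -0.44 -0.03]
phi 0.624 tool [ 0.5424 -0.1204  0.033 ] centre [ 0.6357 -0.0533] Ftan(+cw resist) -0.36 Frad 2.06 F [1.47 1.5  4.2 ] T [ 0.82 -0.32  0.41]
```

Emit:
{"name": "drive_tool", "arguments": {
  "plan": [
    [[-4.7,7.2,0,0,0,-0.075,10],[-4.2,7.6,0,0,0,-0.075,10],[-3.6,7.9,0,0,0,-0.075,10],[-3.0,8.1,0,0,0,-0.075,10],[-2.4,8.3,0,0,0,-0.075,10],[-1.7,8.4,0,0,0,-0.075,10],[-1.1,8.6,0,0,0,-0.075,10],[-0.4,8.6,0,0,0,-0.075,10]]
  ]
}}

```text
clock: 13.55
tool_pos: [0.5196, -0.0535, 0.0326]
ee_rot: [1.0, 0.005, 0.0, 0.0]
ft_force: [1.5, -0.4, 1.0]
opening: 0.221
gripper_force: 50.0
```

```bash
python3 s.py
```

```text
phi 0.0097 tool [ 0.5196 -0.0535  0.0326] centre [ 0.6346 -0.0523] Ftan(+cw resist) 0.39 Frad 1.46 F [ 1.46 -0.37  0.96] T [ 0.02 -0.6   0.17]
```

Emit:
{"name": "drive_tool", "arguments": {
  "plan": [
    [[0.2,8.6,0,0,0,-0.075,10],[0.9,8.6,0,0,0,-0.075,10],[1.5,8.5,0,0,0,-0.075,10],[2.1,8.3,0,0,0,-0.075,10],[2.8,8.1,0,0,0,-0.075,10],[0,0,0,0,0,0,10],[0,0,0,0,0,0,10],[0,0,0,0,0,0,10]]
  ]
}}

```text
clock: 14.55
tool_pos: [0.5268, -0.0115, 0.0326]
ee_rot: [0.984, -0.18, -0.0, -0.0]
ft_force: [-2.1, 2.2, 3.2]
opening: 0.221
gripper_force: 50.0
```

```bash
python3 s.py
```

```text
phi -0.3614 tool [ 0.5268 -0.0115  0.0326] centre [ 0.6344 -0.0522] Ftan(+cw resist) -1.36 Frad -2.72 F [-2.07  2.24  3.21] T [ 0.5  -0.02  0.2 ]
```

```bash
cat >> s.py <<'E'
print("equiv N at grip",round((s["wrist_torque"][2]+.115*(F@[np.sin(f),-np.cos(f),0]))/.115,2))
E
python3 s.py|tail -1; python3 -c "
from h import *
cv2.imwrite('pics/side6.png',ctrl.camera('side'))
cv2.imwrite('pics/f.png',np.hstack([cv2.resize(cv2.imread(f'pics/side{k}.png')[205:250,335:380],None,fx=8,fy=10,interpolation=cv2.INTER_CUBIC) for k in (4,6)]))"
```

```text
equiv N at grip 0.36
```

Emit:
{"name": "drive_tool", "arguments": {
  "plan": [
    [[0,0,0,0,0,0,10],[0,0,0,0,0,0,10],[1.5,4.0,0,0,0,-0.0375,10],[1.7,4.0,0,0,0,-0.0375,10],[1.8,3.9,0,0,0,-0.0375,10],[2.0,3.8,0,0,0,-0.0375,10],[2.1,3.8,0,0,0,-0.0375,10],[2.2,3.7,0,0,0,-0.0375,10]]
  ]
}}

```text
clock: 15.6
tool_pos: [0.5384, 0.0116, 0.0327]
ee_rot: [0.957, -0.29, -0.0, 0.0]
ft_force: [-3.6, -0.0, 6.2]
opening: 0.222
gripper_force: 50.1
```

```bash
python3 s.py
```

```text
phi -0.5891 tool [0.5384 0.0116 0.0327] centre [ 0.634  -0.0523] Ftan(+cw resist) 2.03 Frad -2.98 F [-3.6  -0.04  6.19] T [0.02 0.48 0.29]
equiv N at grip 4.57
```

View pics/f.png

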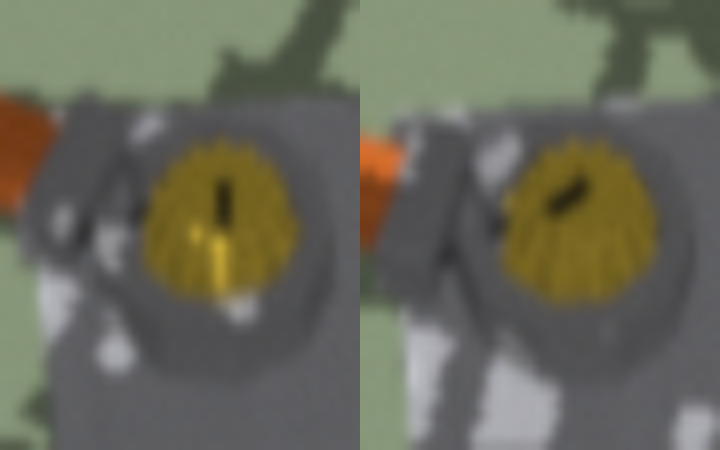

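The bar turned further clockwise, about another 55° in the image, and turning resistance is about 4.6 N. I'll swing back again.

Emit:
{"name": "drive_tool", "arguments": {
  "plan": [
    [[-8.5,-14.1,0,0,0,0.14,10],[-6.1,-14.9,0,0,0,0.14,10],[-3.9,-15.6,0,0,0,0.14,10],[-1.6,-16.0,0,0,0,0.14,10],[0.6,-16.1,0,0,0,0.14,10],[2.9,-15.8,0,0,0,0.14,10],[5.1,-15.3,0,0,0,0.14,10],[7.1,-14.4,0,0,0,0.14,10]]
  ]
}}

```text
clock: 16.6
tool_pos: [0.536, -0.1107, 0.033]
ee_rot: [0.964, 0.265, 0.002, 0.0]
ft_force: [3.8, 3.9, 1.5]
opening: 0.225
gripper_force: 50.0
```

```bash
python3 s.py
```

```text
phi 0.5358 tool [ 0.536  -0.1107  0.033 ] centre [ 0.6348 -0.052 ] Ftan(+cw resist) -1.43 Frad 5.26 F [3.79 3.92 1.5 ] T [ 0.88 -1.03 -0.07]
equiv N at grip -2.05
```

Emit:
{"name": "drive_tool", "arguments": {
  "plan": [
    [[0,0,0,0,0,0,10],[0,0,0,0,0,0,10],[-2.2,3.7,0,0,0,-0.0375,10],[-2.1,3.8,0,0,0,-0.0375,10],[-1.3,2.6,0,0,0,-0.025,10],[-1.3,2.6,0,0,0,-0.025,10],[-1.2,2.6,0,0,0,-0.025,10],[0,0,0,0,0,0,10]]
  ]
}}

```text
clock: 17.6
tool_pos: [0.5276, -0.094, 0.0331]
ee_rot: [0.982, 0.19, 0.002, 0.0]
ft_force: [5.8, 2.9, -0.9]
opening: 0.22
gripper_force: 50.0
```

```bash
python3 s.py
```

```text
phi 0.3814 tool [ 0.5276 -0.094   0.0331] centre [ 0.6344 -0.0512] Ftan(+cw resist) -0.55 Frad 6.42 F [ 5.75  2.9  -0.89] T [ 0.63 -1.56 -0.  ]
equiv N at grip -0.57
```

Emit:
{"name": "drive_tool", "arguments": {
  "plan": [
    [[0.8,0.4,0,0,0,0,10],[-0.4,1.1,0,0,0,-0.01,10],[-0.4,1.1,0,0,0,-0.01,10],[-0.4,1.1,0,0,0,-0.01,10],[0,0,0,0,0,0,10],[0,0,0,0,0,0,10],[0,0,0,0,0,0,10],[0,0,0,0,0,0,10]]
  ]
}}

```text
clock: 18.6
tool_pos: [0.5266, -0.0908, 0.0329]
ee_rot: [0.985, 0.175, 0.001, 0.0]
ft_force: [5.0, 2.6, 0.8]
opening: 0.222
gripper_force: 50.0
```

```bash
python3 s.py
```

```text
phi 0.3521 tool [ 0.5266 -0.0908  0.0329] centre [ 0.6345 -0.0511] Ftan(+cw resist) -0.77 Frad 5.59 F [4.98 2.65 0.76] T [ 0.65 -1.43  0.11]
equiv N at grip 0.16
```

Emit:
{"name": "drive_tool", "arguments": {
  "plan": [
    [[0.8,0.2,0,0,0,0,10],[-0.3,1.1,0,0,0,-0.01,10],[-0.3,1.1,0,0,0,-0.01,10],[-0.3,1.1,0,0,0,-0.01,10],[-0.3,1.1,0,0,0,-0.01,10],[-0.3,1.1,0,0,0,-0.01,10],[-0.3,1.1,0,0,0,-0.01,10],[-0.3,1.1,0,0,0,-0.01,10]]
  ]
}}

```text
clock: 19.6
tool_pos: [0.5242, -0.0837, 0.0326]
ee_rot: [0.99, 0.14, -0.0, 0.0]
ft_force: [3.1, -0.2, 3.6]
opening: 0.221
gripper_force: 50.0
```

```bash
python3 s.py
```

```text
phi 0.2818 tool [ 0.5242 -0.0837  0.0326] centre [ 0.6347 -0.0518] Ftan(+cw resist) 1.05 Frad 2.94 F [ 3.11 -0.19  3.65] T [ 0.02 -1.03  0.05]
equiv N at grip 1.47
```

```bash
cat > bar.py <<'E'
from h import *
import sys
def bar(im):
    m=mask(im,(15,90,40),(40,255,255),(345,205,380,245));h=big(cv2.morphologyEx(m,cv2.MORPH_CLOSE,np.ones((5,5))))
    hull=cv2.fillPoly(np.zeros_like(m),[cv2.convexHull(h)],255);hull=cv2.erode(hull,np.ones((3,3)))
    x,y,w,hh=cv2.boundingRect(h);top=np.zeros_like(m);cv2.ellipse(top,(int(x+w/2),int(y+w*.36)),(int(w*.36),int(w*.26)),0,0,360,255,-1)
    v=cv2.cvtColor(im,cv2.COLOR_BGR2HSV)[...,2].astype(float);v[(hull==0)|(top==0)]=255
    ys,xs=np.nonzero(v<np.median(v[v<255])*.6)
    P=np.array([cast("side",a,b,.058) for a,b in zip(xs,ys)]);c=P.mean(0);_,_,V=np.linalg.svd(P-c)
    return len(P),np.round(c,4),"cw-from-+x mod pi",round(-np.arctan2(V[0,1],V[0,0])%np.pi,2)
for k in(0,3,4,6): print(k,*bar(cv2.imread(f"pics/side{k}.png")))
im=ctrl.camera("side");cv2.imwrite("pics/side7.png",im);print("now",*bar(im))
cv2.imwrite("pics/g.png",np.hstack([cv2.resize(i[205:250,335:380],None,fx=8,fy=10,interpolation=cv2.INTER_CUBIC) for i in (cv2.imread("pics/side6.png"),im)]))
E
python3 bar.py
```

```text
0 7 [ 0.6414 -0.0565] cw-from-+x mod pi 0.54
3 8 [ 0.6409 -0.0574] cw-from-+x mod pi 0.84
4 6 [ 0.6353 -0.0585] cw-from-+x mod pi 1.68
6 7 [ 0.6318 -0.0563] cw-from-+x mod pi 2.49
now 7 [ 0.6302 -0.0551] cw-from-+x mod pi 2.72
```

Emit:
{"name": "drive_tool", "arguments": {
  "plan": [
    [[0,0.7,0,0,0,-0.006,10],[-0.2,0.7,0,0,0,-0.006,10],[-0.2,0.7,0,0,0,-0.006,10],[-0.2,0.7,0,0,0,-0.006,10],[-0.2,0.7,0,0,0,-0.006,10],[-0.2,0.7,0,0,0,-0.006,10],[-0.1,0.7,0,0,0,-0.006,10],[-0.1,0.7,0,0,0,-0.006,10]]
  ]
}}

```text
clock: 20.65
tool_pos: [0.5229, -0.0781, 0.0326]
ee_rot: [0.993, 0.117, -0.0, 0.0]
ft_force: [0.7, -2.2, 4.0]
opening: 0.222
gripper_force: 50.0
```

```bash
python3 s.py
```

```text
phi 0.2341 tool [ 0.5229 -0.0781  0.0326] centre [ 0.6348 -0.0514] Ftan(+cw resist) 2.3 Frad 0.12 F [ 0.65 -2.21  4.03] T [-0.44 -0.63 -0.06]
equiv N at grip 1.82
```

Emit:
{"name": "drive_tool", "arguments": {
  "plan": [
    [[-0.1,0.6,0,0,0,-0.005,10],[-0.1,0.6,0,0,0,-0.005,10],[-0.1,0.6,0,0,0,-0.005,10],[-0.1,0.6,0,0,0,-0.005,10],[-0.1,0.6,0,0,0,-0.005,10],[-0.1,0.6,0,0,0,-0.005,10],[0,0,0,0,0,0,10],[0,0,0,0,0,0,10]]
  ]
}}

```text
clock: 21.65
tool_pos: [0.5223, -0.0745, 0.0326]
ee_rot: [0.995, 0.102, -0.0, 0.0]
ft_force: [-0.0, -3.2, 4.0]
opening: 0.225
gripper_force: 50.0
```

```bash
python3 s.py
```

```text
phi 0.2048 tool [ 0.5223 -0.0745  0.0326] centre [ 0.6349 -0.0511] Ftan(+cw resist) 3.14 Frad -0.69 F [-0.03 -3.22  3.99] T [-0.67 -0.13 -0.17]
equiv N at grip 1.63
```

Emit:
{"name": "drive_tool", "arguments": {
  "plan": [
    [[-0.1,0.5,0,0,0,-0.006,10],[-0.1,0.6,0,0,0,-0.006,10],[-0.1,0.6,0,0,0,-0.006,10],[-0.1,0.6,0,0,0,-0.006,10],[-0.1,0.6,0,0,0,-0.006,10],[-0.1,0.6,0,0,0,-0.006,10],[-0.1,0.6,0,0,0,-0.006,10],[0,0,0,0,0,0,10]]
  ]
}}

```text
clock: 22.65
tool_pos: [0.5219, -0.0702, 0.0327]
ee_rot: [0.997, 0.081, 0.0, -0.0]
ft_force: [-0.8, -2.2, 3.1]
opening: 0.223
gripper_force: 50.0
```

```bash
python3 s.py; python3 bar.py | tail -1
```

```text
phi 0.1629 tool [ 0.5219 -0.0702  0.0327] centre [ 0.6354 -0.0515] Ftan(+cw resist) 1.99 Frad -1.15 F [-0.81 -2.15  3.11] T [-0.53 -0.27 -0.13]
equiv N at grip 0.83
now 6 [ 0.6298 -0.0559] cw-from-+x mod pi 3.01
```

Emit:
{"name": "drive_tool", "arguments": {
  "plan": [
    [[-0.1,0.4,0,0,0,-0.003,10],[0,0.3,0,0,0,-0.003,10],[-0.1,0.4,0,0,0,-0.003,10],[0,0.3,0,0,0,-0.003,10],[-0.1,0.4,0,0,0,-0.003,10],[0,0.3,0,0,0,-0.003,10],[-0.1,0.3,0,0,0,-0.003,10],[0,0.3,0,0,0,-0.003,10]]
  ]
}}

```text
clock: 23.7
tool_pos: [0.5215, -0.0675, 0.0327]
ee_rot: [0.998, 0.069, 0.0, 0.0]
ft_force: [-0.4, -2.1, 3.8]
opening: 0.217
gripper_force: 50.0
```

```bash
python3 s.py
```

```text
phi 0.1387 tool [ 0.5215 -0.0675  0.0327] centre [ 0.6354 -0.0516] Ftan(+cw resist) 2.01 Frad -0.64 F [-0.36 -2.08  3.81] T [-0.55 -0.37 -0.13]
equiv N at grip 0.91
```

Emit:
{"name": "drive_tool", "arguments": {
  "plan": [
    [[-0.1,0.4,0,0,0,-0.003,10],[0,0.3,0,0,0,-0.003,10],[-0.1,0.4,0,0,0,-0.003,10],[0,0.3,0,0,0,-0.003,10],[-0.1,0.4,0,0,0,-0.003,10],[0,0.3,0,0,0,-0.003,10],[-0.1,0.3,0,0,0,-0.003,10],[0,0.3,0,0,0,-0.003,10]]
  ]
}}

```text
clock: 24.7
tool_pos: [0.521, -0.0648, 0.0326]
ee_rot: [0.998, 0.057, -0.0, -0.0]
ft_force: [-0.5, -1.9, 4.2]
opening: 0.216
gripper_force: 50.0
```

```bash
python3 s.py
```

```text
phi 0.1147 tool [ 0.521  -0.0648  0.0326] centre [ 0.6352 -0.0517] Ftan(+cw resist) 1.86 Frad -0.74 F [-0.52 -1.93  4.17] T [-0.49 -0.37 -0.09]
equiv N at grip 1.04
```

Forces are steady, so the nut is turning freely; I'll use slightly larger steps.

Emit:
{"name": "drive_tool", "arguments": {
  "plan": [
    [[-0.1,0.4,0,0,0,-0.004,10],[0,0.5,0,0,0,-0.004,10],[-0.1,0.4,0,0,0,-0.004,10],[0,0.5,0,0,0,-0.004,10],[-0.1,0.5,0,0,0,-0.004,10],[0,0.4,0,0,0,-0.004,10],[0,0.5,0,0,0,-0.004,10],[0,0.4,0,0,0,-0.004,10]]
  ]
}}

```text
clock: 25.7
tool_pos: [0.5207, -0.0613, 0.0327]
ee_rot: [0.999, 0.041, -0.0, 0.0]
ft_force: [-0.1, -2.0, 3.7]
opening: 0.226
gripper_force: 50.0
```

```bash
python3 s.py
```

```text
phi 0.0825 tool [ 0.5207 -0.0613  0.0327] centre [ 0.6353 -0.0518] Ftan(+cw resist) 2.02 Frad -0.31 F [-0.14 -2.04  3.69] T [-0.43 -0.29 -0.06]
equiv N at grip 1.46
```

Emit:
{"name": "drive_tool", "arguments": {
  "plan": [
    [[0,0.4,0,0,0,-0.004,10],[0,0.5,0,0,0,-0.004,10],[-0.1,0.4,0,0,0,-0.004,10],[0,0.5,0,0,0,-0.004,10],[-0.1,0.5,0,0,0,-0.004,10],[0,0.4,0,0,0,-0.004,10],[0,0.5,0,0,0,-0.004,10],[0,0.4,0,0,0,-0.004,10]]
  ]
}}

```text
clock: 26.7
tool_pos: [0.5206, -0.0577, 0.0327]
ee_rot: [1.0, 0.025, 0.0, 0.0]
ft_force: [0.6, -2.0, 2.7]
opening: 0.224
gripper_force: 50.0
```

```bash
python3 s.py; python3 bar.py|tail -1
```

```text
phi 0.0505 tool [ 0.5206 -0.0577  0.0327] centre [ 0.6354 -0.0519] Ftan(+cw resist) 2.04 Frad 0.52 F [ 0.62 -2.01  2.75] T [-0.5  -0.36 -0.13]
equiv N at grip 0.87
now 7 [ 0.6302 -0.0551] cw-from-+x mod pi 2.72
```

Emit:
{"name": "drive_tool", "arguments": {
  "plan": [
    [[0,0.4,0,0,0,-0.004,10],[0,0.5,0,0,0,-0.004,10],[0,0.4,0,0,0,-0.004,10],[0,0.5,0,0,0,-0.004,10],[0,0.5,0,0,0,-0.004,10],[0,0.4,0,0,0,-0.004,10],[0,0.5,0,0,0,-0.004,10],[0,0.4,0,0,0,-0.004,10]]
  ]
}}

```text
clock: 27.75
tool_pos: [0.5205, -0.0541, 0.0326]
ee_rot: [1.0, 0.009, -0.0, 0.0]
ft_force: [-1.0, -1.4, 3.6]
opening: 0.222
gripper_force: 50.0
```

```bash
python3 s.py; python3 bar.py|tail -1
```

```text
phi 0.0185 tool [ 0.5205 -0.0541  0.0326] centre [ 0.6355 -0.0519] Ftan(+cw resist) 1.4 Frad -1.04 F [-1.01 -1.42  3.55] T [-0.45 -0.33 -0.1 ]
equiv N at grip 0.55
now 9 [ 0.6308 -0.0549] cw-from-+x mod pi 2.8
```

Emit:
{"name": "drive_tool", "arguments": {
  "plan": [
    [[0,0.3,0,0,0,-0.003,10],[0,0.4,0,0,0,-0.003,10],[0,0.3,0,0,0,-0.003,10],[0,0.4,0,0,0,-0.003,10],[0,0.3,0,0,0,-0.003,10],[0,0.4,0,0,0,-0.003,10],[0,0.3,0,0,0,-0.003,10],[0,0.4,0,0,0,-0.003,10]]
  ]
}}

```text
clock: 28.8
tool_pos: [0.5205, -0.0513, 0.0326]
ee_rot: [1.0, -0.003, -0.0, 0.0]
ft_force: [-0.0, -2.6, 3.0]
opening: 0.224
gripper_force: 50.0
```

```bash
python3 s.py
```

```text
phi -0.0054 tool [ 0.5205 -0.0513  0.0326] centre [ 0.6355 -0.0519] Ftan(+cw resist) 2.61 Frad -0.03 F [-0.05 -2.61  2.96] T [-0.48 -0.26 -0.07]
equiv N at grip 1.97
```

Emit:
{"name": "drive_tool", "arguments": {
  "plan": [
    [[0,0.3,0,0,0,-0.003,10],[0,0.4,0,0,0,-0.003,10],[0,0.3,0,0,0,-0.003,10],[0,0.4,0,0,0,-0.003,10],[0,0.3,0,0,0,-0.003,10],[0,0.4,0,0,0,-0.003,10],[0,0.3,0,0,0,-0.003,10],[0,0.4,0,0,0,-0.003,10]]
  ]
}}

```text
clock: 29.8
tool_pos: [0.5206, -0.0485, 0.0326]
ee_rot: [1.0, -0.015, 0.0, 0.0]
ft_force: [-0.1, -1.9, 3.3]
opening: 0.219
gripper_force: 50.0
```

```bash
python3 s.py; python3 bar.py|tail -1
```

```text
phi -0.0294 tool [ 0.5206 -0.0485  0.0326] centre [ 0.6355 -0.0519] Ftan(+cw resist) 1.89 Frad -0.02 F [-0.08 -1.89  3.29] T [-0.48 -0.3  -0.04]
equiv N at grip 1.51
now 9 [ 0.6308 -0.0549] cw-from-+x mod pi 2.8
```

```bash
cp pics/side7.png pics/ref.png; cat > bar2.py <<'E'
from h import *
import sys
def bar(im):
    c=ctrl.get_calibration("side");E=np.linalg.inv(np.array(c["extrinsics"]))
    # rectified view of the nut's top plane, 0.25 mm per px, 13 mm radius, about the nut axis seen by this camera
    X=np.arange(-9,9,.25)/1000;gx,gy=np.meshgrid(X,X);P=np.stack([gx+.6350,gy-.0532,np.full_like(gx,.058)],-1)@E[:3,:3].T+E[:3,3]
    g=cv2.remap(im[...,2],(c["fx"]*P[...,0]/P[...,2]+c["cx"]).astype(np.float32),(c["fy"]*P[...,1]/P[...,2]+c["cy"]).astype(np.float32),cv2.INTER_CUBIC).astype(float)
    g[np.hypot(gx,gy)>.009]=np.nan;w=np.clip(np.nanmedian(g)*.75-g,0,None);w[np.isnan(w)]=0
    cx,cy=(w*gx).sum()/w.sum(),(w*gy).sum()/w.sum();a,b=gx-cx,gy-cy
    t=.5*np.arctan2(2*(w*a*b).sum(),(w*(a*a-b*b)).sum())
    return "centroid mm",round(cx*1e3,2),round(cy*1e3,2),"axis cw",round(-t%np.pi,3),"centroid cw",round(-np.arctan2(cy,cx)%(2*np.pi),3)
for k in sys.argv[1:]: print(k,*bar(cv2.imread(f"pics/{k}.png")))
im=ctrl.camera("side");print("now",*bar(im))
E
python3 bar2.py side0 side2 side3 side4 side6 ref
```

```text
side0 centroid mm 4.07 -2.05 axis cw 0.6 centroid cw 0.466
side2 centroid mm 3.43 -1.63 axis cw 0.575 centroid cw 0.443
side3 centroid mm 4.4 -2.59 axis cw 0.733 centroid cw 0.531
side4 centroid mm 0.33 -4.36 axis cw 1.668 centroid cw 1.495
side6 centroid mm -3.04 -2.78 axis cw 2.491 centroid cw 2.402
ref centroid mm -3.74 -1.61 axis cw 2.777 centroid cw 2.735
now centroid mm -3.75 -1.6 axis cw 2.768 centroid cw 2.74
```

Emit:
{"name": "drive_tool", "arguments": {
  "plan": [
    [[0,0.4,0,0,0,-0.004,10],[0,0.5,0,0,0,-0.004,10],[0,0.4,0,0,0,-0.004,10],[0,0.5,0,0,0,-0.004,10],[0,0.5,0,0,0,-0.004,10],[0,0.4,0,0,0,-0.004,10],[0,0.5,0,0,0,-0.004,10],[0,0.4,0,0,0,-0.004,10]]
  ]
}}

```text
clock: 30.9
tool_pos: [0.5206, -0.0449, 0.0326]
ee_rot: [1.0, -0.031, 0.0, 0.0]
ft_force: [0.2, -2.7, 3.5]
opening: 0.222
gripper_force: 50.0
```

```bash
python3 s.py; python3 bar2.py
```

```text
phi -0.0615 tool [ 0.5206 -0.0449  0.0326] centre [ 0.6353 -0.0519] Ftan(+cw resist) 2.73 Frad 0.34 F [ 0.17 -2.74  3.51] T [-0.45 -0.32 -0.04]
equiv N at grip 2.41
now centroid mm -3.77 -1.63 axis cw 2.775 centroid cw 2.734
```

Emit:
{"name": "drive_tool", "arguments": {
  "plan": [
    [[0,0.3,0,0,0,-0.003,10],[0,0.4,0,0,0,-0.003,10],[0,0.3,0,0,0,-0.003,10],[0,0.4,0,0,0,-0.003,10],[0,0.3,0,0,0,-0.003,10],[0.1,0.4,0,0,0,-0.003,10],[0,0.3,0,0,0,-0.003,10],[0,0.4,0,0,0,-0.003,10]]
  ]
}}

```text
clock: 31.95
tool_pos: [0.5205, -0.0422, 0.0326]
ee_rot: [0.999, -0.043, -0.0, 0.0]
ft_force: [-0.8, -3.8, 5.7]
opening: 0.223
gripper_force: 50.0
```

```bash
python3 s.py; python3 bar2.py
```

```text
phi -0.0854 tool [ 0.5205 -0.0422  0.0326] centre [ 0.6351 -0.052 ] Ftan(+cw resist) 3.85 Frad -0.43 F [-0.75 -3.8   5.75] T [-0.51 -0.2  -0.02]
equiv N at grip 3.64
now centroid mm -3.8 -1.63 axis cw 2.779 centroid cw 2.736
```

Emit:
{"name": "drive_tool", "arguments": {
  "plan": [
    [[0,0.3,0,0,0,-0.003,10],[0,0.4,0,0,0,-0.003,10],[0.1,0.3,0,0,0,-0.003,10],[0,0.4,0,0,0,-0.003,10],[0,0.3,0,0,0,-0.003,10],[0.1,0.4,0,0,0,-0.003,10],[0,0,0,0,0,0,10],[0,0,0,0,0,0,10]]
  ]
}}

```text
clock: 33.0
tool_pos: [0.5207, -0.04, 0.0326]
ee_rot: [0.999, -0.052, -0.0, 0.0]
ft_force: [-2.7, -3.6, 4.6]
opening: 0.22
gripper_force: 50.0
```

```bash
python3 s.py; python3 bar2.py
```

```text
phi -0.1033 tool [ 0.5207 -0.04    0.0326] centre [ 0.6351 -0.0519] Ftan(+cw resist) 3.82 Frad -2.35 F [-2.73 -3.56  4.64] T [-0.68  0.06 -0.05]
equiv N at grip 3.37
now centroid mm -3.77 -1.58 axis cw 2.768 centroid cw 2.743
```

Emit:
{"name": "drive_tool", "arguments": {
  "plan": [
    [[-0.2,0.3,0,0,0,-0.003,10],[0,0.4,0,0,0,-0.003,10],[0,0.3,0,0,0,-0.003,10],[0,0.4,0,0,0,-0.003,10],[0,0.3,0,0,0,-0.003,10],[0.1,0.4,0,0,0,-0.003,10],[0,0.3,0,0,0,-0.003,10],[0,0.4,0,0,0,-0.003,10]]
  ]
}}

```text
clock: 34.05
tool_pos: [0.5206, -0.0372, 0.0326]
ee_rot: [0.998, -0.064, -0.0, 0.0]
ft_force: [-1.2, -3.2, 3.3]
opening: 0.224
gripper_force: 50.0
```

```bash
python3 s.py; python3 bar2.py
```

```text
phi -0.1273 tool [ 0.5206 -0.0372  0.0326] centre [ 0.6347 -0.0518] Ftan(+cw resist) 3.31 Frad -0.81 F [-1.22 -3.18  3.28] T [-0.6  -0.07 -0.02]
equiv N at grip 3.14
now centroid mm -3.8 -1.6 axis cw 2.784 centroid cw 2.742
```

```bash
python3 - <<'E'
from h import *
def rep(n,im):
    m=mask(im,(3,150,60),(15,255,255));m[:150]=0
    k=np.zeros_like(m)
    if n=="side": k[180:300,240:390]=1
    else: k[150:260,280:400]=1
    m*=k
    nn,l,st,_=cv2.connectedComponentsWithStats(m)
    for i in range(1,nn):
        if st[i,4]<12: continue
        ys,xs=np.nonzero(l==i);P=np.array([cast(n,a,b,.044) for a,b in zip(xs,ys)]);c=P.mean(0);_,s,V=np.linalg.svd(P-c,full_matrices=False)
        d=c-np.array([.635,-.0535]);print(" ",n,st[i],"centroid",np.round(c,3),"axis",round(np.arctan(V[0,1]/V[0,0]),3),"from nut phi",round(np.arctan2(-d[1],-d[0]),3),"r",round(np.hypot(*d),3))
for k in(3,4,6): print("side",k);rep("side",cv2.imread(f"pics/side{k}.png"))
for n in("top","side"):
    im=ctrl.camera(n);cv2.imwrite(f"pics/{n}8.png",im);print("now");rep(n,im)
E
```

```text
side 3
  side [281 253  35  22 280] centroid [ 0.501 -0.139] axis 0.465 from nut phi 0.569 r 0.159
side 4
  side [314 213  28  13 212] centroid [ 0.567 -0.023] axis -0.358 from nut phi -0.427 r 0.074
side 6
  side [275 210   4   6  15] centroid [ 0.458 -0.001] axis -1.477 from nut phi -0.29 r 0.184
  side [312 217  28  13 230] centroid [ 0.563 -0.035] axis -0.158 from nut phi -0.252 r 0.074
now
now
  side [270 221  14  11 118] centroid [ 0.459 -0.04 ] axis -0.961 from nut phi -0.079 r 0.177
  side [316 224  23  10 192] centroid [ 0.565 -0.052] axis 0.121 from nut phi -0.02 r 0.07
```

Emit:
{"name": "drive_tool", "arguments": {
  "plan": [
    [[0.3,0.3,0,0,0,-0.003,10],[0.1,0.4,0,0,0,-0.003,10],[0,0.3,0,0,0,-0.003,10],[0.1,0.4,0,0,0,-0.003,10],[0,0.3,0,0,0,-0.003,10],[0.1,0.4,0,0,0,-0.003,10],[0,0.3,0,0,0,-0.003,10],[0.1,0.4,0,0,0,-0.003,10]]
  ]
}}

```text
clock: 35.2
tool_pos: [0.5209, -0.0345, 0.0325]
ee_rot: [0.997, -0.076, -0.001, 0.0]
ft_force: [-3.8, -3.6, 4.9]
opening: 0.224
gripper_force: 50.0
```

```bash
python3 s.py; python3 bar2.py
```

```text
phi -0.1512 tool [ 0.5209 -0.0345  0.0325] centre [ 0.6346 -0.0519] Ftan(+cw resist) 4.12 Frad -3.2 F [-3.78 -3.6   4.91] T [-0.81  0.54  0.1 ]
equiv N at grip 4.98
now centroid mm -3.77 -1.63 axis cw 2.777 centroid cw 2.734
```

Emit:
{"name": "drive_tool", "arguments": {
  "plan": [
    [[0,0.3,0,0,0,-0.003,10],[0.1,0.4,0,0,0,-0.003,10],[0,0.3,0,0,0,-0.003,10],[0.1,0.4,0,0,0,-0.003,10],[0,0.3,0,0,0,-0.003,10],[0,0,0,0,0,0,10],[0,0,0,0,0,0,10],[0,0,0,0,0,0,10]]
  ]
}}

```text
clock: 36.25
tool_pos: [0.5211, -0.0329, 0.0325]
ee_rot: [0.997, -0.083, -0.0, 0.0]
ft_force: [-4.4, -3.6, 4.2]
opening: 0.22
gripper_force: 50.0
```

```bash
python3 s.py; python3 bar2.py
```

```text
phi -0.1663 tool [ 0.5211 -0.0329  0.0325] centre [ 0.6345 -0.0519] Ftan(+cw resist) 4.25 Frad -3.78 F [-4.43 -3.57  4.22] T [-0.8   0.48  0.07]
equiv N at grip 4.83
now centroid mm -3.75 -1.6 axis cw 2.759 centroid cw 2.737
```

Emit:
{"name": "drive_tool", "arguments": {
  "plan": [
    [[-2.0,-10.5,0,0,0,0.092,10],[-0.3,-10.6,0,0,0,0.092,10],[0.7,-10.6,0,0,0,0.092,10],[1.6,-10.5,0,0,0,0.092,10],[2.6,-10.3,0,0,0,0.092,10],[3.5,-10.0,0,0,0,0.092,10],[4.4,-9.6,0,0,0,0.092,10],[5.3,-9.2,0,0,0,0.092,10]]
  ]
}}

```text
clock: 37.3
tool_pos: [0.538, -0.1129, 0.0328]
ee_rot: [0.959, 0.283, 0.001, -0.001]
ft_force: [-1.9, 0.9, 4.5]
opening: 0.222
gripper_force: 50.0
```

```bash
python3 s.py; python3 bar2.py;python3 s.py
```

```text
phi 0.5735 tool [ 0.538  -0.1129  0.0328] centre [ 0.6346 -0.0505] Ftan(+cw resist) -1.84 Frad -1.12 F [-1.94  0.94  4.53] T [0.36 0.18 0.  ]
equiv N at grip -1.8
now centroid mm -3.4 -3.36 axis cw 0.025 centroid cw 2.361
phi 0.5767 tool [ 0.5388 -0.1143  0.0328] centre [ 0.6352 -0.0516] Ftan(+cw resist) -1.61 Frad 0.46 F [-0.49  1.6   4.17] T [0.57 0.03 0.15]
equiv N at grip -0.31
```

Emit:
{"name": "drive_tool", "arguments": {
  "plan": [
    [[-0.7,2.2,0,0,0,-0.02,10],[-1.1,2.0,0,0,0,-0.02,10],[-1.1,2.0,0,0,0,-0.02,10],[-1.1,2.0,0,0,0,-0.02,10],[-1.1,2.0,0,0,0,-0.02,10],[0,0,0,0,0,0,10],[0,0,0,0,0,0,10],[0,0,0,0,0,0,10]]
  ]
}}

```text
clock: 38.35
tool_pos: [0.5327, -0.1036, 0.0328]
ee_rot: [0.973, 0.233, 0.0, -0.0]
ft_force: [3.3, -0.7, 4.8]
opening: 0.223
gripper_force: 50.0
```

```bash
python3 s.py
```

```text
phi 0.47 tool [ 0.5327 -0.1036  0.0328] centre [ 0.6352 -0.0515] Ftan(+cw resist) 2.1 Frad 2.6 F [ 3.27 -0.7   4.78] T [-0.12 -1.1  -0.21]
equiv N at grip 0.26
```

Emit:
{"name": "drive_tool", "arguments": {
  "plan": [
    [[0.6,0.2,0,0,0,0,10],[-0.3,1.0,0,0,0,-0.01,10],[-0.3,1.0,0,0,0,-0.01,10],[-0.3,1.0,0,0,0,-0.01,10],[0,0,0,0,0,0,10],[0,0,0,0,0,0,10],[0,0,0,0,0,0,10],[0,0,0,0,0,0,10]]
  ]
}}

```text
clock: 39.35
tool_pos: [0.5316, -0.1011, 0.0326]
ee_rot: [0.976, 0.218, -0.001, 0.0]
ft_force: [1.0, -2.7, 5.9]
opening: 0.227
gripper_force: 50.0
```

```bash
python3 s.py; python3 bar2.py
```

```text
phi 0.4397 tool [ 0.5316 -0.1011  0.0326] centre [ 0.6356 -0.0522] Ftan(+cw resist) 2.85 Frad -0.29 F [ 0.95 -2.7   5.86] T [-0.51 -0.69 -0.05]
equiv N at grip 2.43
now centroid mm -3.78 -1.62 axis cw 2.774 centroid cw 2.736
```

Emit:
{"name": "drive_tool", "arguments": {
  "plan": [
    [[-0.2,0.5,0,0,0,-0.005,10],[-0.2,0.5,0,0,0,-0.005,10],[-0.2,0.5,0,0,0,-0.005,10],[-0.2,0.5,0,0,0,-0.005,10],[0,0,0,0,0,0,10],[0,0,0,0,0,0,10],[0,0,0,0,0,0,10],[0,0,0,0,0,0,10]]
  ]
}}

```text
clock: 40.4
tool_pos: [0.5307, -0.0993, 0.0326]
ee_rot: [0.978, 0.208, -0.001, 0.0]
ft_force: [0.2, -2.9, 5.8]
opening: 0.222
gripper_force: 50.0
```

```bash
python3 s.py; python3 bar2.py
```

```text
phi 0.4197 tool [ 0.5307 -0.0993  0.0326] centre [ 0.6357 -0.0524] Ftan(+cw resist) 2.76 Frad -0.98 F [ 0.23 -2.92  5.81] T [-0.53 -0.64 -0.08]
equiv N at grip 2.08
now centroid mm -3.79 -1.62 axis cw 2.772 centroid cw 2.737
```

Emit:
{"name": "drive_tool", "arguments": {
  "plan": [
    [[-0.2,0.5,0.3,0,0,-0.005,10],[-0.2,0.5,0,0,0,-0.005,10],[-0.2,0.5,0,0,0,-0.005,10],[-0.2,0.6,0,0,0,-0.005,10],[-0.2,0.5,0,0,0,-0.005,10],[-0.2,0.5,0,0,0,-0.005,10],[-0.2,0.5,0,0,0,-0.005,10],[0,0,0,0,0,0,10]]
  ]
}}

```text
clock: 41.45
tool_pos: [0.5291, -0.0955, 0.0327]
ee_rot: [0.982, 0.191, -0.001, 0.0]
ft_force: [-0.7, -5.2, 3.7]
opening: 0.226
gripper_force: 50.0
```

```bash
python3 s.py; python3 bar2.py
```

```text
phi 0.3842 tool [ 0.5291 -0.0955  0.0327] centre [ 0.6357 -0.0524] Ftan(+cw resist) 4.56 Frad -2.63 F [-0.73 -5.21  3.66] T [-0.98 -0.15 -0.06]
equiv N at grip 4.05
now centroid mm -3.81 -1.62 axis cw 2.772 centroid cw 2.74
```

Emit:
{"name": "drive_tool", "arguments": {
  "plan": [
    [[-0.2,0.5,0,0,0,-0.005,10],[-0.2,0.5,0,0,0,-0.005,10],[-0.2,0.5,0,0,0,-0.005,10],[0,0,0,0,0,0,10],[0,0,0,0,0,0,10],[0,0,0,0,0,0,10],[0,0,0,0,0,0,10],[0,0,0,0,0,0,10]]
  ]
}}

```text
clock: 42.5
tool_pos: [0.5285, -0.094, 0.0327]
ee_rot: [0.983, 0.184, -0.001, 0.0]
ft_force: [-1.2, -5.9, 4.6]
opening: 0.221
gripper_force: 50.0
```

```bash
python3 s.py; python3 bar2.py
```

```text
phi 0.3693 tool [ 0.5285 -0.094   0.0327] centre [ 0.6357 -0.0525] Ftan(+cw resist) 5.05 Frad -3.28 F [-1.24 -5.89  4.6 ] T [-0.99 -0.13 -0.07]
equiv N at grip 4.43
now centroid mm -3.77 -1.61 axis cw 2.774 centroid cw 2.739
```

Emit:
{"name": "drive_tool", "arguments": {
  "plan": [
    [[-0.4,0.4,0,0,0,-0.005,10],[-0.3,0.5,0,0,0,-0.005,10],[-0.3,0.5,0,0,0,-0.005,10],[-0.2,0.5,0,0,0,-0.005,10],[-0.2,0.5,0,0,0,-0.005,10],[-0.2,0.5,0,0,0,-0.005,10],[0,0,0,0,0,0,10],[0,0,0,0,0,0,10]]
  ]
}}

```text
clock: 43.55
tool_pos: [0.527, -0.0903, 0.0327]
ee_rot: [0.986, 0.169, -0.001, -0.0]
ft_force: [-3.3, -2.7, 4.7]
opening: 0.222
gripper_force: 50.0
```

```bash
python3 s.py; python3 bar2.py
```

```text
phi 0.3401 tool [ 0.527  -0.0903  0.0327] centre [ 0.6354 -0.0519] Ftan(+cw resist) 1.43 Frad -3.97 F [-3.27 -2.67  4.68] T [-0.35  0.41 -0.06]
equiv N at grip 0.91
now centroid mm -3.79 -1.62 axis cw 2.772 centroid cw 2.738
```

```bash
python3 - <<'E'
from h import *
im=ctrl.camera("side");cv2.imwrite("pics/side9.png",im)
m=mask(im,(3,150,60),(15,255,255));k=np.zeros_like(m);k[180:300,240:390]=1;m*=k
nn,l,st,_=cv2.connectedComponentsWithStats(m)
for i in range(1,nn):
    if st[i,4]>12:
        ys,xs=np.nonzero(l==i);c=np.mean([cast("side",a,b,.044) for a,b in zip(xs,ys)],0);d=c-[.635,-.0535];print(st[i],np.round(c,3),np.arctan2(-d[1],-d[0]),np.hypot(*d))
# ring outline height: rows of ring's far/near edges along the column of the nut axis
for k in(3,4,6,8,9):
    g=cv2.cvtColor(cv2.imread(f"pics/side{k}.png"),cv2.COLOR_BGR2GRAY);print(k,g[205:250:1,364].tolist())
E
```

```text
[273 249  34  15 264] [ 0.484 -0.118] 0.40214559883603296 0.16425214752474906
3 [149, 150, 150, 150, 150, 150, 152, 154, 153, 138, 107, 90, 87, 103, 140, 177, 181, 160, 108, 97, 140, 150, 120, 104, 101, 93, 88, 86, 85, 83, 84, 84, 84, 92, 102, 99, 97, 97, 97, 95, 97, 97, 97, 97, 98]
4 [142, 142, 141, 141, 130, 103, 82, 79, 77, 79, 85, 89, 83, 81, 88, 95, 97, 93, 88, 87, 88, 88, 91, 98, 103, 105, 104, 102, 104, 124, 147, 143, 102, 82, 79, 80, 81, 81, 85, 91, 92, 92, 93, 92, 93]
6 [84, 103, 133, 142, 140, 137, 137, 125, 105, 97, 97, 90, 84, 84, 91, 97, 97, 95, 91, 92, 96, 98, 98, 100, 104, 104, 102, 101, 101, 97, 86, 82, 82, 82, 81, 82, 82, 83, 87, 91, 93, 93, 93, 92, 93]
8 [144, 144, 144, 144, 144, 144, 143, 129, 95, 81, 87, 89, 86, 85, 92, 98, 98, 94, 92, 93, 97, 99, 99, 97, 101, 104, 103, 99, 98, 93, 89, 85, 83, 82, 82, 81, 82, 83, 87, 92, 92, 93, 95, 94, 94]
9 [148, 148, 147, 149, 147, 148, 148, 148, 148, 151, 161, 166, 150, 121, 100, 100, 98, 96, 93, 96, 100, 101, 101, 101, 103, 107, 105, 103, 100, 96, 94, 87, 85, 84, 83, 84, 83, 85, 87, 95, 96, 96, 98, 95, 98]
```

Emit:
{"name": "drive_tool", "arguments": {
  "plan": [
    [[0.1,0.5,0,0,0,-0.005,10],[-0.1,0.5,0,0,0,-0.005,10],[-0.1,0.5,0,0,0,-0.005,10],[-0.2,0.5,0,0,0,-0.005,10],[-0.2,0.5,0,0,0,-0.005,10],[-0.2,0.5,0,0,0,-0.005,10],[0,0,0,0,0,0,10],[0,0,0,0,0,0,10]]
  ]
}}

```text
clock: 44.65
tool_pos: [0.5269, -0.0874, 0.0329]
ee_rot: [0.988, 0.154, -0.0, -0.0]
ft_force: [-3.0, -0.1, 2.7]
opening: 0.227
gripper_force: 50.0
```

```bash
python3 s.py; python3 bar2.py
```

```text
phi 0.31 tool [ 0.5269 -0.0874  0.0329] centre [ 0.6364 -0.0523] Ftan(+cw resist) -0.87 Frad -2.9 F [-3.02 -0.05  2.68] T [-0.28  0.56  0.08]
equiv N at grip -0.21
now centroid mm -3.76 -1.62 axis cw 2.784 centroid cw 2.734
```

Emit:
{"name": "drive_tool", "arguments": {
  "plan": [
    [[-2.7,6.6,0,0,0,-0.0614,10],[-1.5,6.9,0,0,0,-0.0614,10],[-1.1,7.0,0,0,0,-0.0614,10],[-0.7,7.0,0,0,0,-0.0614,10],[-0.2,7.1,0,0,0,-0.0614,10],[0.2,7.1,0,0,0,-0.0614,10],[0.6,7.0,0,0,0,-0.0614,10],[0,0,0,0,0,0,10]]
  ]
}}

```text
clock: 45.7
tool_pos: [0.5219, -0.0385, 0.033]
ee_rot: [0.998, -0.06, 0.0, -0.0]
ft_force: [-1.9, -1.3, 2.5]
opening: 0.224
gripper_force: 50.0
```

```bash
python3 s.py; python3 bar2.py
```

```text
phi -0.1191 tool [ 0.5219 -0.0385  0.033 ] centre [ 0.6361 -0.0522] Ftan(+cw resist) 1.52 Frad -1.68 F [-1.85 -1.31  2.5 ] T [-0.25  0.24 -0.07]
equiv N at grip 0.87
now centroid mm -3.74 -1.62 axis cw 2.768 centroid cw 2.732
```

Emit:
{"name": "drive_tool", "arguments": {
  "plan": [
    [[-0.3,0.5,0,0,0,-0.005,10],[0.1,0.6,0,0,0,-0.005,10],[0.1,0.6,0,0,0,-0.005,10],[0.1,0.6,0,0,0,-0.005,10],[0.1,0.6,0,0,0,-0.005,10],[0.1,0.6,0,0,0,-0.005,10],[0.1,0.6,0,0,0,-0.005,10],[0.1,0.6,0,0,0,-0.005,10]]
  ]
}}

```text
clock: 46.75
tool_pos: [0.5218, -0.0344, 0.0329]
ee_rot: [0.997, -0.08, -0.0, 0.0]
ft_force: [-1.9, -2.9, 2.3]
opening: 0.221
gripper_force: 50.0
```

```bash
python3 s.py
```

```text
phi -0.1604 tool [ 0.5218 -0.0344  0.0329] centre [ 0.6353 -0.0527] Ftan(+cw resist) 3.16 Frad -1.39 F [-1.88 -2.89  2.34] T [-0.59  0.16  0.11]
equiv N at grip 4.1
```

Emit:
{"name": "drive_tool", "arguments": {
  "plan": [
    [[0,0.5,0,0,0,-0.005,10],[0.1,0.5,0,0,0,-0.005,10],[0,0.5,0,0,0,-0.005,10],[0.1,0.5,0,0,0,-0.005,10],[0,0,0,0,0,0,10],[0,0,0,0,0,0,10],[0,0,0,0,0,0,10],[0,0,0,0,0,0,10]]
  ]
}}

```text
clock: 47.75
tool_pos: [0.5219, -0.0322, 0.0329]
ee_rot: [0.996, -0.09, -0.0, 0.0]
ft_force: [-3.4, -3.1, 3.2]
opening: 0.224
gripper_force: 50.0
```

```bash
python3 s.py; python3 bar2.py
```

```text
phi -0.18 tool [ 0.5219 -0.0322  0.0329] centre [ 0.6351 -0.0528] Ftan(+cw resist) 3.71 Frad -2.82 F [-3.44 -3.15  3.24] T [-0.65  0.62  0.16]
equiv N at grip 5.08
now centroid mm -3.81 -1.6 axis cw 2.765 centroid cw 2.744
```

Emit:
{"name": "drive_tool", "arguments": {
  "plan": [
    [[-0.2,0.5,0,0,0,-0.005,10],[0,0.5,0,0,0,-0.005,10],[0,0.5,0,0,0,-0.005,10],[0.1,0.5,0,0,0,-0.005,10],[0,0,0,0,0,0,10],[0,0,0,0,0,0,10],[0,0,0,0,0,0,10],[0,0,0,0,0,0,10]]
  ]
}}

```text
clock: 48.8
tool_pos: [0.5224, -0.0295, 0.033]
ee_rot: [0.995, -0.099, 0.0, -0.0]
ft_force: [-1.8, 2.2, 1.8]
opening: 0.221
gripper_force: 50.0
```

```bash
python3 s.py; python3 bar2.py
```

```text
phi -0.1993 tool [ 0.5224 -0.0295  0.033 ] centre [ 0.6351 -0.0522] Ftan(+cw resist) -1.82 Frad -2.2 F [-1.8   2.22  1.79] T [0.56 0.09 0.2 ]
equiv N at grip -0.1
now centroid mm -3.8 -1.63 axis cw 2.771 centroid cw 2.736
```

Emit:
{"name": "drive_tool", "arguments": {
  "plan": [
    [[-0.4,0,1,0,0,0,10],[0,0,4,0,0,0,10],[0,0,6,0,0,0,10],[0,0,8,0,0,0,10],[0,0,8,0,0,0,10],[0,0,8,0,0,0,10],[0,0,8,0,0,0,10],[0,0,5,0,0,0,10]]
  ]
}}

```text
clock: 49.85
tool_pos: [0.5218, -0.0303, 0.0816]
ee_rot: [0.995, -0.1, 0.0, 0.0]
ft_force: [0.7, -0.1, -2.3]
opening: 0.226
gripper_force: 50.0
```

```bash
python3 s.py; python3 bar2.py
```

```text
phi -0.2002 tool [ 0.5218 -0.0303  0.0816] centre [ 0.6345 -0.0532] Ftan(+cw resist) -0.0 Frad 0.67 F [ 0.65 -0.13 -2.34] T [0.04 0.04 0.03]
equiv N at grip 0.23
now centroid mm nan nan axis cw nan centroid cw nanbar2.py:9: RuntimeWarning: invalid value encountered in scalar divide
  cx,cy=(w*gx).sum()/w.sum(),(w*gy).sum()/w.sum();a,b=gx-cx,gy-cy
```

Emit:
{"name": "drive_tool", "arguments": {
  "plan": [
    [[-5.8,-40,0,0,0,0.019,10],[-5.8,-55,0,0,0,0.019,10],[-5.8,-55,0,0,0,0.019,10],[-5.8,-55,0,0,0,0.019,10],[-5.8,-49,0,0,0,0.019,10],[0,0,-20,0,0,0,10],[0,0,-20,0,0,0,10],[0,0,-8,0,0,0,10]]
  ]
}}

```text
clock: 50.9
tool_pos: [0.4918, -0.2839, 0.0317]
ee_rot: [0.999, -0.053, -0.001, -0.0]
ft_force: [-0.4, 0.2, -1.7]
opening: 0.223
gripper_force: 50.0
```

```bash
python3 s.py; python3 bar2.py;python3 - <<'E'
from h import *
for n in("top",):
    im=ctrl.camera(n);m=mask(im,(80,80,20),(100,255,255),(395,170,470,290));P=np.array([cast(n,*p,0.021) for p in cv2.convexHull(big(m))[:,0]]);print(cv2.minAreaRect((P*1000).astype(np.float32)))
E
```

```text
phi -0.1052 tool [ 0.4918 -0.2839  0.0317] centre [ 0.6061 -0.2959] Ftan(+cw resist) -0.12 Frad -0.43 F [-0.42  0.16 -1.71] T [ 0.11  0.05 -0.06]
equiv N at grip -0.66
now centroid mm -3.86 -1.71 axis cw 2.762 centroid cw 2.724
((586.9214477539062, -290.7662658691406), (119.10932159423828, 119.56587982177734), 83.59705352783203)
```

Emit:
{"name": "drive_tool", "arguments": {
  "plan": [
    [[0,0,-4,0,0,0,10],[0,0,-2,0,0,0,10],[0,0,-1,0,0,0,10],[0,0,-0.5,0,0,0,10],[0,0,0,0,0,0,10],[0,0,0,0,0,0,30],[0,0,0,0,0,0,50],[0,0,0,0,0,0,60]]
  ]
}}

```text
clock: 52.0
tool_pos: [0.4927, -0.2843, 0.0255]
ee_rot: [0.999, -0.053, 0.0, 0.0]
ft_force: [-0.7, -0.2, -0.8]
opening: 0.527
gripper_force: 0.0
```

Emit:
{"name": "drive_tool", "arguments": {
  "plan": [
    [[0,0,0,0,0,0,60],[0,0,10,0,0,0,60],[0,0,30,0,0,0,60],[0,0,40,0,0,0,60],[-40,0,40,0,0,0,60],[-40,-20,30,0,0,0,60],[-40,-30,0,0,0,0,60],[0,0,0,0,0,0,60]]
  ]
}}

```text
clock: 53.0
tool_pos: [0.3695, -0.3369, 0.1768]
ee_rot: [0.998, -0.056, 0.0, 0.001]
ft_force: [0.9, 0.7, -0.8]
opening: 0.681
gripper_force: 0.0
```

```bash
python3 s.py; python3 bar2.py side0; python3 - <<'E'
from h import *
im=ctrl.camera("top");cv2.imwrite("pics/topE.png",im)
o=big(mask(im,(3,150,80),(18,255,255),(395,170,470,290)));P=np.array([cast("top",*p,0.035) for p in o[:,0]]);print("orange",cv2.minAreaRect((P*1000).astype(np.float32)))
m=mask(im,(80,80,20),(100,255,255),(395,170,470,290));P=np.array([cast("top",*p,0.021) for p in cv2.convexHull(big(m))[:,0]]);print("mat",cv2.minAreaRect((P*1000).astype(np.float32)))
# bar on nut top from the top camera
for k in("top0","topE"):
    b=cv2.imread(f"pics/{k}.png");c=ctrl.get_calibration("top");E=np.linalg.inv(np.array(c["extrinsics"]))
    X=np.arange(-9,9,.25)/1000;gx,gy=np.meshgrid(X,X);P=np.stack([gx+.634,gy-.0505,np.full_like(gx,.058)],-1)@E[:3,:3].T+E[:3,3]
    g=cv2.remap(b[...,2],(c["fx"]*P[...,0]/P[...,2]+c["cx"]).astype(np.float32),(c["fy"]*P[...,1]/P[...,2]+c["cy"]).astype(np.float32),cv2.INTER_CUBIC).astype(float)
    w=np.clip(np.median(g)*.8-g,0,None)*(np.hypot(gx,gy)<.009);cx,cy=(w*gx).sum()/w.sum(),(w*gy).sum()/w.sum();a,d=gx-cx,gy-cy
    print(k,"axis cw",-.5*np.arctan2(2*(w*a*d).sum(),(w*(a*a-d*d)).sum())%np.pi,"centroid cw",-np.arctan2(cy,cx)%6.283)
E
```

```text
phi -0.1111 tool [ 0.3695 -0.3369  0.1768] centre [ 0.4838 -0.3496] Ftan(+cw resist) -0.78 Frad 0.85 F [ 0.93  0.68 -0.76] T [ 0.06 -0.1  -0.06]
equiv N at grip -1.28
side0 centroid mm 4.07 -2.05 axis cw 0.6 centroid cw 0.466
now centroid mm -3.87 -1.74 axis cw 2.763 centroid cw 2.72
orange ((488.9367370605469, -282.71551513671875), (20.895721435546875, 142.50881958007812), 83.8438720703125)
mat ((522.5396118164062, -283.96832275390625), (120.75473022460938, 249.48223876953125), 83.70880889892578)
top0 axis cw 0.6054257235388761 centroid cw 0.42317994893775956
topE axis cw 2.841486166044963 centroid cw 2.2791822851912866
```

```bash
python3 -c "
from plant import ctrl
print(ctrl.finish_job())"
```

```text
the job is handed in; nothing more can be done
None
```

I handed the job in at about 53 s of the 72 s allowed, with the wrench flat on its mat; that the nut is at its stop is my inference, because the force never rose to a solid block. In later swings the wrench slipped over the nut at about 5 N, and the nut's bar stayed at about 2.8 rad (assuming zero lies along the clamp's +x).

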